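# Uncover the hot glue pot at the book-mending counter

### The arm

A 6-joint arm with a two-finger parallel gripper is mounted at the origin on the work surface. World frame = base frame: x ahead of the robot, y to its left, z up, the work surface at z = 0. Lengths are in m, angles in rad, forces in N, time in s.
With the tool pointing down it reaches from about 0.325 to 1 m from the base axis. Payload 5.1 kg.
Tool frame: the origin (TCP) lies between the finger pads; the fingertips stand 19 mm ahead of it and the grasp point (between the pads) is the TCP (nose_length is the distance from the TCP to the fingertips, in m); z points along the fingers, x is the direction in which the jaws open and shut, and the axes are right-handed (so a half turn about z gives the same grasp; the last joint's range is limited). The gripper opens to 85 mm and grips with 20 to 120 N. Pads are 22 mm wide; open, the fingers measure 114 mm over their backs; the gripper's body (76 mm by 85 mm) begins 54 mm behind the grasp point. The pads swing forward as they close: fully open they stand 13 mm farther back than shut.
Start: joints at [1.152, 0.124, 1.65, -0, 1.367, -0.083], TCP at [0.214, 0.614, 0.25] pointing down, gripper open.
Joint ranges: [-2.61, 2.61], [-1.02, 2.33], [0.03, 2.71], [-1.35, 4.49], [0.32, 2.68], [-2.91, 2.91]. Speed limits (rad/s): [2.57, 2.57, 3.14, 3.14, 3.14, 3.14].

### API

Orientations are given as a unit quaternion [w, x, y, z].
In Python, from cell import sense, grab_frame, get_calibration, job_done, look_for, silhouettes, nose_length gives the robot as it stands. The module is installed in compiled form; this text tells all that it offers.
- The arm moves only by the shell command python3 -m jog 'ROWS' [OPENING] [FORCE]. ROWS is JSON, a list of rows, each a list of 2 entries, a list of its own where there are three numbers: the shift along the world's x, y, z in mm, then the turn about the world's z in rad. A call has 1 to 8 rows; each row shifts and turns the pose as measured when the row begins; what a row does not reach is not made up. A row lasts 1/12 s, in which the tool goes at most 41.7 mm and 7.16 degrees, less where a joint would pass 70% of its speed; a pose out of reach is approached as far as the arm can. A call with a gripper value outside its range is refused whole. OPENING is the finger opening in mm, from 0 to 85.4, set as the call begins (- or left out, the last holds). The fingers move at their own pace and stop on an object; FORCE is the grip in N (left out, the last holds). Time passes only in rows, so rows that do not move let the fingers close. It gives the time, the measured TCP pose, the force and the opening at its end, in the units of the state.
- sense(): the state, without advancing time (a new reading comes with each control period).
- grab_frame(name): name is "scene" or "top" or "wrist"; returns the picture (384x512x3 uint8, red, green, blue); there is no depth.
- get_calibration(name): a dict with "fx", "fy", "cx", "cy" (pixels), "camera_from_world" (4x4, takes a point from world to camera coordinates); the wrist camera has in their place "hand_eye" (4x4, takes a point from camera to tool coordinates, whose origin is the TCP and whose axes are the tool frame's). Camera axes: x right, y up, looking along -z (the intrinsics and any distortion apply to the point x, -y, -z); pixel columns grow to the right and rows downward; lengths in m; the calibration is good to about 2 mm. A picture is of the moment at which its call begins: read the wrist's pose just before it. get_calibration takes no time and is no camera call.
- job_done(): hands the job in, once; it reports no verdict.
Trained networks look in the newest picture that a camera, given by its name, has taken for a name from the list of things; names that differ only in an ending like _2 or _b are one class to them, and where a whole thing is asked for, a point or a joint stands for the part that bears it (a point fixed in the world has none). Each returns a list of dicts, best first, with "p" (0 to 1); they miss things now and then, are a little off and sometimes report something else, mostly with a low value. They report only what shows in the picture. A call takes as long as a camera call.
- look_for(camera, label): "xy" ([column, row] in pixels, amid what is visible of it).
- silhouettes(camera, label): "region" (384x512 bool, what is visible of it) and "xy" ([column, row] in pixels, amid what is visible of it).
The state is a dict: "clock": time; "q": joint angles; "joint_velocities": joint speeds; "tau": joint torques, N m; "eef_pos": TCP position; "orientation": TCP orientation; "contact_force": force on the tool from outside, world axes, zero at the start; "wrist_torque": the same for the moment, N m; "finger_gap": opening from 0.0 (shut) to 1.0 (fully open).
Only numpy, scipy, OpenCV 4.12 (cv2) and the standard library are available. Lean on these libraries where they do the work, as an engineer would, in place of code of your own. Each camera call takes 0.05 s, during which the arm holds its last target.

### The job

The glue pot under the lamp is hot: take the lid lifter from its stand, hook the pot lid by its loop and lift it off, keeping it level, then set it down gently in the middle of the cork mat and unhook it. Afterwards lower the lifter, hook down, gently into the crowded blue tool crock so that it stands on the crock's floor among the mending tools, which stay in. Do not touch the lid with the gripper or arm, do not bump the lamp, and leave the bell, jar and books where they are.

Things in the scene. Friction and masses are not known exactly. Their poses are not given: they have to be found in the camera images.
- lamp: Fixed LED bar lamp over the pot. Origin on the table below the bar. Bar from x = -45 to 15, 200 long in y, underside 245 high, top 257, so the loop cannot be reached from straight above: the lifter must come in leaning, from the -x side. An arm 24 wide runs from the bar along +x to a post at x = 160 (foot radius 55). (mm)
- pot: Fixed dark steel glue pot, outer radius 60, wall 6, rim at height 70, under the lamp bar (within about 10 in x and 15 in y of the lamp's origin). Origin: centre of its underside. z up. (mm)
- lid: Loose steel lid, 0.2 to 0.42 kg. Flange radius 64, 6 thick; lip under it radius 50, 8 deep, loose in the pot. Origin: centre of flange underside, z up (height 70 on the pot, 16 on the mat). Rigid copper loop of 6 bar stands on it in its yz plane: top bar 48 long in y, 49 above the origin; opening 40 high, 42 to 54 wide, hooked along lid x. Hooked off the bar's middle, the lid tips. (mm)
- lid_loop (a point): The middle of the top bar of the lid's loop (on the bar's centre line); axes as the lid's. A hung lid swings and tips if carried fast (0.12 m/s is fine).
- lifter: Loose lid lifter, 0.14 kg. Origin: where shank and prong centre lines meet. z up the shank to the grip, x along the prong. Both steel, 8 thick; prong 24 long at a right angle, tip turned up 4 more. Flange 30 square, 6 thick, at z = 158; wood grip 22 square, z = 161 to 236. With the grip leaning back over -x, a bar settles in the corner of prong and shank. (mm)
- lifter_grip (a point): Centre of the lifter's grip, at z = 198.5 of the lifter; axes as the lifter's.
- stand: Fixed steel lifter stand, foot 110 (x) by 100 (y). Origin: centre of its underside. A back plate at x = 37 to 51 carries two rails that run forward to x = -40, tops 180 high, with a slot of 14 between them, open to the front (-x). The lifter hangs upright in it by its flange, prong along the stand's +x, grip above the rails. Lift it about 15 and pull it out to the front. (mm)
- mat: Fixed square cork mat, 150 x 150 x 8. Origin: centre of its underside. The lid goes in its middle. (mm)
- crock: Fixed heavy square blue crock, 92 x 92, 110 high, walls and floor 6 thick. Origin: centre of its underside; sides along its x and y. Four loose tools lean in it: brush and awl to its +y side, folder to its -y side, a pencil slanting across from -x to +x at y = 4. Between pencil and folder a gap about 14 wide runs along x at y = -7; the tools can be nudged aside. (mm)
- brush: Loose glue brush leaning in the crock, wooden stick of 12 diameter, 149 long. Origin: centre of its foot end; z along it to the bristles on top. (mm)
- folder: Loose white bone folder leaning in the crock, 18 x 6 x 140. Origin: centre of its foot end; z along it. (mm)
- awl: Loose awl leaning in the crock, steel spike of 8 diameter, red handle of 16 diameter on top, 140 long. Origin: centre of its foot end; z along it. (mm)
- pencil: Loose yellow pencil leaning in the crock, 8 diameter, 150 long. Origin: centre of its foot end; z along it. (mm)
- bell: Bystander: loose counter bell, foot radius 40, 51 high. Origin: centre of its underside. (mm)
- jar: Bystander: loose closed jar, radius 30, 90 high. Origin: centre of its underside. (mm)
- books: Bystander: loose pile of two books, 114 x 174, 44 high. Origin: centre of its underside. (mm)

How it is judged:
On the way, in this order (a step that is already met when the one before it is completed fails the run):
1. the lid is carried by the lifter, level, clear above the pot (z of lid in the frame of pot above 0.09 m and contact force between lifter and lid above 0.5 N and angle between lid's own z axis and vertical below 0.35 rad), for 0.2 s.
2. the lid stands flat in the middle of the cork mat, unhooked (horizontal distance between lid and mat below 0.03 m and contact force between lid and mat above 0.5 N and angle between lid's own z axis and vertical below 0.1 rad and contact force between lifter and lid below 0.1 N and linear speed of lid below 0.03 m/s), for 0.3 s.
At the end, for the whole second after the job is handed in: Lid flat (0.1 rad), still and unhooked on the mat, within 30 mm of its middle. Lifter at rest in the crock, leaning under 0.85 rad, its bend within 42 mm of the middle along both sides and under 50 mm high; feet of brush, folder, awl and pencil still in the crock (same limits) (all of step 2 and x of lifter in the frame of crock between -0.042 and 0.042 m and y of lifter in the frame of crock between -0.042 and 0.042 m and z of each of lifter, brush, folder, awl, pencil in the frame of crock below 0.05 m and angle between lifter's own z axis and vertical below 0.85 rad and linear speed of lifter below 0.03 m/s and x of brush in the frame of crock between -0.042 and 0.042 m and y of brush in the frame of crock between -0.042 and 0.042 m and x of folder in the frame of crock between -0.042 and 0.042 m and y of folder in the frame of crock between -0.042 and 0.042 m and x of awl in the frame of crock between -0.042 and 0.042 m and y of awl in the frame of crock between -0.042 and 0.042 m and x of pencil in the frame of crock between -0.042 and 0.042 m and y of pencil in the frame of crock between -0.042 and 0.042 m); the robot touches nothing.
It fails at once if the gripper or arm touches the hot lid (contact force between any of the fingers, the arm and lid above 0.3 N).
It fails at once if the lid tips by more than 20 degrees, is dropped or flung (over 0.6 m/s), or is banged on the mat (over 30 N) (angle between lid's own z axis and vertical above 0.35 rad or linear speed of lid above 0.6 m/s or contact force between lid and mat above 30 N).
It fails at once if the lamp is bumped (more than 4 N) (contact force between anything else and lamp above 4 N).
It fails at once if the lifter is rammed or dropped into the crock (over 80 N on the crock, or falling loose at over 0.5 m/s) (contact force between lifter and crock above 80 N or (contact force between the fingers and lifter below 0.05 N and linear speed of lifter above 0.5 m/s)).
It fails at once if the bell, jar or books are pushed by more than 20 mm or tipped (distance of any of bell, jar, books from where it was at the start of the episode above 0.02 m or angle between any of bell, jar, books's own z axis and vertical above 0.3 rad).
It also fails if it takes over 72 s, if anything falls off the work surface, if the arm or the gripper's body presses on something with over 40 N, if the wrist force passes 120 N, or if a joint passes its speed limit or range.

## Working session

There is one attempt and no reset: what is moved stays moved. The work goes in short steps, Python scripts to look and compute and a shell command to move; the robot and the scene stay as the last step left them, time stands still between calls to the robot, and variables do not carry over. Pictures are saved under pics/ and viewed, and the job is handed in when it is done.

```bash
mkdir -p pics; cat > h.py <<'E'
import numpy as np, cv2, json
from cell import *
def save(cam,name,scale=1.5):
    im=grab_frame(cam); cv2.imwrite(f'pics/{name}.png',cv2.resize(im[:,:,::-1],None,fx=scale,fy=scale,interpolation=cv2.INTER_CUBIC)); return im
def ray(cam,px):
    c=get_calibration(cam)
    T=np.array(c['camera_from_world']); 
    d=np.array([(px[0]-c['cx'])/c['fx'],-(px[1]-c['cy'])/c['fy'],-1.])
    Rt=T[:3,:3].T; o=-Rt@T[:3,3]; return o,Rt@d
def atz(cam,px,z):
    o,d=ray(cam,px); return o+d*(z-o[2])/d[2]
def proj(cam,p):
    c=get_calibration(cam);T=np.array(c['camera_from_world']); q=T[:3,:3]@np.asarray(p)+T[:3,3]
    return np.array([c['cx']+c['fx']*q[0]/-q[2], c['cy']-c['fy']*q[1]/-q[2]])
def tri(p1,p2,c1='top',c2='scene'):
    o1,d1=ray(c1,p1);o2,d2=ray(c2,p2)
    A=np.stack([d1,-d2],1); s,_,_,_=np.linalg.lstsq(A,o2-o1,rcond=None)
    a=o1+d1*s[0];b=o2+d2*s[1]; return (a+b)/2,np.linalg.norm(a-b)
E
python3 - <<'E'
from h import *
s=sense(); print({k:np.round(v,3).tolist() for k,v in s.items()})
print(nose_length() if callable(nose_length) else nose_length)
save('top','top0');save('scene','scene0')
for c in('top','scene'):
    k=get_calibration(c);print({a:np.round(b,3).tolist() for a,b in k.items()})
    for l in 'lamp pot lid lid_loop lifter lifter_grip stand mat crock brush folder awl pencil bell jar books'.split():
        print(c,l,[(np.round(r['xy']).tolist(),round(r['p'],2)) for r in look_for(c,l)[:2]])
print(get_calibration('wrist'))
E
```

```text
{'clock': 0.0, 'q': [1.152, 0.125, 1.652, 0.0, 1.367, -0.083], 'joint_velocities': [-0.0, 0.0, 0.002, 0.001, 0.0, -0.0], 'tau': [-0.001, -42.362, -36.545, -0.0, 0.007, 0.0], 'eef_pos': [0.214, 0.613, 0.249], 'orientation': [0.001, 0.815, 0.579, -0.001], 'contact_force': [-0.914, -0.205, -0.095], 'wrist_torque': [-0.017, 0.03, -0.039], 'finger_gap': 1.0}
0.019
{'fx': 439.638, 'fy': 439.638, 'cx': 251.107, 'cy': 187.662, 'camera_from_world': [[-0.017, -1.0, -0.001, 0.034], [0.987, -0.017, 0.158, -0.557], [-0.158, 0.002, 0.987, -1.034], [0.0, 0.0, 0.0, 1.0]]}
top lamp [([244.0, 140.0], 0.84), ([378.0, 239.0], 0.42)]
top pot []
top lid [([253.0, 175.0], 0.91), ([120.0, 245.0], 0.27)]
top lid_loop [([250.0, 174.0], 0.76), ([122.0, 245.0], 0.27)]
top lifter [([388.0, 134.0], 0.92), ([373.0, 155.0], 0.24)]
top lifter_grip [([390.0, 134.0], 0.86)]
top stand [([374.0, 145.0], 0.61)]
top mat [([375.0, 238.0], 0.61)]
top crock [([142.0, 234.0], 0.89), ([142.0, 131.0], 0.73)]
top brush [([188.0, 174.0], 0.68), ([117.0, 223.0], 0.56)]
top folder []
top awl [([121.0, 244.0], 0.62)]
top pencil [([1
[... 794 characters left out ...]

scene folder [([274.0, 275.0], 0.73)]
scene awl [([277.0, 294.0], 0.39)]
scene pencil [([259.0, 127.0], 0.48), ([257.0, 282.0], 0.4)]
scene bell [([296.0, 245.0], 0.77)]
scene jar [([228.0, 259.0], 0.8)]
scene books [([171.0, 292.0], 0.79)]
{'fx': 315.25193915814106, 'fy': 315.25193915814106, 'cx': 256.83485726207545, 'cy': 196.34062573929575, 'hand_eye': array([[ 9.99999985e-01, -1.56802759e-04, -7.67382534e-05,
         2.03607683e-03],
       [-1.71709529e-04, -9.62765636e-01, -2.70337382e-01,
        -6.93216830e-02],
       [-3.14913059e-05,  2.70337391e-01, -9.62765649e-01,
        -1.23327617e-01],
       [ 0.00000000e+00,  0.00000000e+00,  0.00000000e+00,
         1.00000000e+00]])}
```

View pics/top0.png

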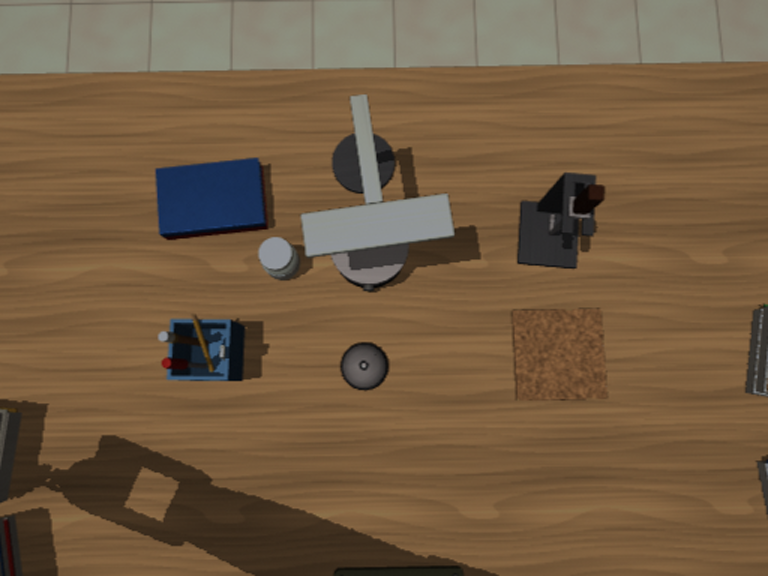

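View pics/scene0.png

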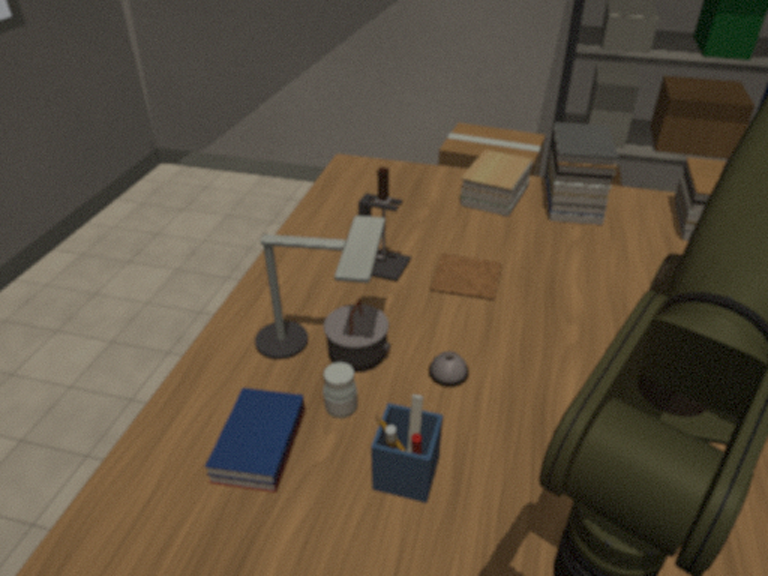

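```bash
python3 - <<'E'
from h import *
def A(n,px,z): print(n,np.round(atz('top',(px[0]/1.5,px[1]/1.5),z)*1000))
A('bar corners TL',(302,214),.257);A('TR',(448,195),.257);A('BR',(453,236),.257);A('BL',(307,256),.257)
A('arm end',(360,96),.257)
A('post foot',(363,163),.0)
A('mat',(513,310),.008);A('mat',(600,308),.008);A('mat',(607,399),.008);A('mat',(517,400),.008)
A('bell',(364,365),.03);A('jar',(277,252),.09)
A('crock topTL',(168,320),.11);A('crock top TR',(244,319),.11);A('BR',(242,380),.11);A('BL',(168,381),.11)
A('stand foot',(519,201),0.01);A('stand foot',(517,264),0.01);A('stand foot',(576,268),0.01)
for a,b in [((390,134),(255,121)),]: print(tri(a,b))
A('pot front edge lid',(368,284),.076)
A('grip top',(595,190),.255)
E
```

```text
bar corners TL [616. 123. 257.]
TR [639. -73. 257.]
BR [582. -77. 257.]
BL [559. 116. 257.]
arm end [781.  43. 257.]
post foot [775.  45.   0.]
mat [ 510. -204.    8.]
mat [ 511. -350.    8.]
mat [ 361. -351.    8.]
mat [ 362. -203.    8.]
bell [422.  47.  30.]
jar [600. 181.  90.]
crock topTL [493. 343. 110.]
crock top TR [492. 227. 110.]
BR [401. 229. 110.]
BL [401. 340. 110.]
stand foot [ 699. -223.   10.]
stand foot [ 589. -214.   10.]
stand foot [ 580. -314.   10.]
(array([ 0.63409162, -0.2627019 ,  0.23397265]), np.float64(0.001174651712761927))
pot front edge lid [548.  38.  76.]
grip top [ 643. -270.  255.]
```

```bash
python3 -m jog '[[[0,0,40],0],[[0,0,40],0],[[13,-36,0],0.1],[[13,-36,0],0.1],[[13,-36,0],0.1],[[13,-36,0],0.07],[[13,-36,0],0],[[13,-36,0],0]]'
python3 -m jog '[[[14,-37,0],0],[[14,-37,0],0],[[14,-37,0],0],[[14,-37,0],0],[[14,-37,0],0],[[14,-37,0],0],[[14,-37,0],0],[[14,-37,0],0]]'
```

```text
clock: 2.37
eef_pos: [0.2908, 0.3938, 0.3315]
orientation: [0.003, 0.684, 0.729, 0.001]
contact_force: [0.8, -0.5, -1.0]
finger_gap: 1.002
clock: 3.03
eef_pos: [0.4032, 0.0836, 0.3341]
orientation: [0.005, 0.682, 0.731, 0.005]
contact_force: [0.7, 1.0, -0.5]
finger_gap: 1.002
```

```bash
python3 -m jog '[[[14,-30,0],0],[[10,-15,0],0],[[0,0,0],0]]'
cat >> h.py <<'E'
from scipy.spatial.transform import Rotation as Ro
def wcal():
    s=sense();q=s['orientation'];R=Ro.from_quat([q[1],q[2],q[3],q[0]]).as_matrix()
    T=np.eye(4);T[:3,:3]=R;T[:3,3]=s['eef_pos']
    return T@np.array(get_calibration('wrist')['hand_eye'])   # world from camera
def wray(W,px):
    c=get_calibration('wrist'); d=np.array([(px[0]-c['cx'])/c['fx'],-(px[1]-c['cy'])/c['fy'],-1.])
    return W[:3,3],W[:3,:3]@d
def watz(W,px,z):
    o,d=wray(W,px);return o+d*(z-o[2])/d[2]
def wproj(W,p):
    c=get_calibration('wrist');q=np.linalg.inv(W)@np.append(p,1); return np.array([c['cx']+c['fx']*q[0]/-q[2],c['cy']-c['fy']*q[1]/-q[2]])
E
python3 - <<'E'
from h import *
W=wcal(); np.save('W1.npy',W); save('wrist','w1')
for l in ['lid','lid_loop','pot','lamp']:
    for r in look_for('wrist',l)[:1]: print(l,np.round(r['xy']),round(r['p'],2),np.round(watz(W,r['xy'],.119)*1000))
E
```

```text
clock: 3.28
eef_pos: [0.4287, 0.03, 0.3349]
orientation: [0.007, 0.686, 0.728, 0.006]
contact_force: [0.5, 0.5, 0.0]
finger_gap: 0.998
lid [257. 290.] 0.76 [579.  41. 119.]
lid_loop [253. 289.] 0.56 [578.  36. 119.]
pot [258. 247.] 0.79 [521.  38. 119.]
lamp [256. 334.] 0.85 [644.  44. 119.]
```

View pics/w1.png

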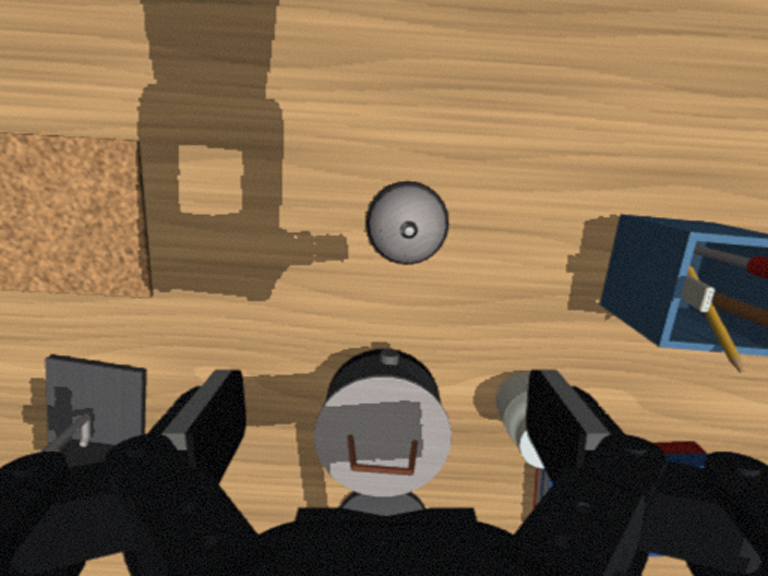

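```bash
python3 - <<'E'
from h import *
W=np.load('W1.npy')
def A(n,px,z): print(n,np.round(watz(W,(px[0]/1.5,px[1]/1.5),z)*1000,1))
A('bar L',(353,466),.119);A('bar R',(413,471),.119)
A('leg baseL',(350,436),.076);A('leg base R',(415,442),.076)
A('lid left',(316,436),.076);A('lid right',(450,436),.076);A('lid front',(385,376),.076);A('lid far',(385,497),.076)
A('bell top',(408,230),.05)
A('mat corner',(139,140),.008);A('mat',(152,296),.008)
A('stand foot',(48,356),.008);A('',(145,369),.008)
A('crock in',(692,235),.11);A('',(663,346),.11)
for r in silhouettes('wrist','lid')[:1]:
    ys,xs=np.where(r['region']);print(xs.min(),xs.max(),ys.min(),ys.max())
E
```

```text
bar L [610.5  15.6 119. ]
bar R [612.3  66.1 119. ]
leg baseL [610.3   9.9  76. ]
leg base R [613.   70.4  76. ]
lid left [612.3 -21.5  76. ]
lid right [604.6 102.1  76. ]
lid front [547.4  38.5  76. ]
lid far [675.7  46.3  76. ]
bell top [420.6  50.7  50. ]
mat corner [ 360.4 -195.7    8. ]
mat [ 508.1 -195.9    8. ]
stand foot [ 579.9 -308.6    8. ]
 [ 588.6 -209.7    8. ]
crock in [402.4 256.6 110. ]
 [490.9 255.5 110. ]
```

```bash
python3 -m jog '[[[5,-37,5],-0.07],[[5,-37,5],-0.07],[[5,-37,5],0],[[5,-37,5],0],[[5,-37,5],0],[[5,-37,5],0],[[5,-37,5],0],[[5,-37,5],0]]'
python3 -m jog '[[[0,-10,5],0],[[0,0,0],0]]'
python3 - <<'E'
from h import *
W=wcal(); np.save('W2.npy',W); save('wrist','w2')
for l,z in [('lifter_grip',.2235),('lifter',.2),('stand',.18)]:
    for r in look_for('wrist',l)[:1]: print(l,np.round(r['xy']),round(r['p'],2),np.round(watz(W,r['xy'],z)*1000))
E
```

```text
clock: 4.25
eef_pos: [0.4672, -0.2565, 0.377]
orientation: [0.007, 0.722, 0.691, 0.008]
contact_force: [0.7, -0.1, 0.0]
finger_gap: 0.996
clock: 4.42
eef_pos: [0.4681, -0.2705, 0.3824]
orientation: [0.007, 0.723, 0.69, 0.007]
contact_force: [0.1, 0.4, -0.3]
finger_gap: 0.998
lifter_grip [264. 316.] 0.62 [ 614. -268.  224.]
lifter [263. 312.] 0.93 [ 626. -269.  200.]
stand [258. 258.] 0.89 [ 568. -272.  180.]
```

View pics/w2.png

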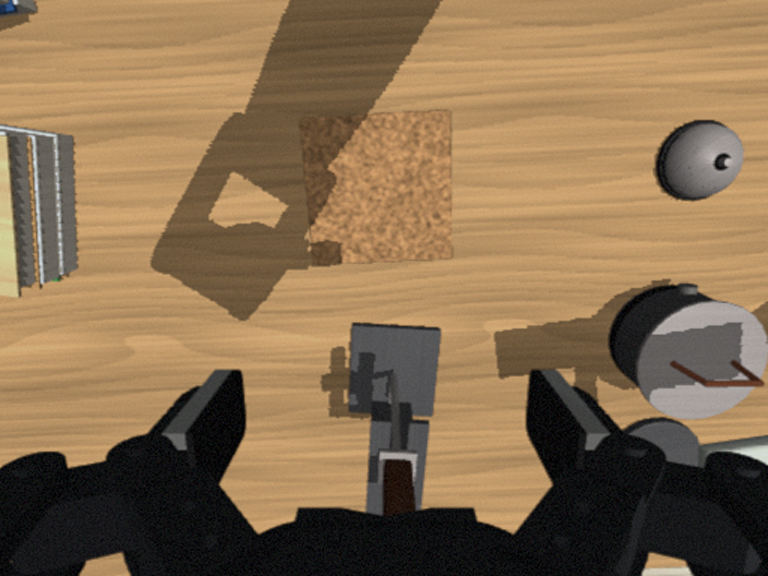

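```bash
python3 - <<'E'
from h import *
W=np.load('W2.npy')
def A(n,px,z): print(n,np.round(watz(W,(px[0]/1.5,px[1]/1.5),z)*1000,1))
A('flangeL',(379,452),.186);A('flange R',(417,453),.186)
A('grip base L',(385,461),.186);A('R',(411,461),.186)
A('railL',(370,420),.18);A('railR',(429,422),.18)
A('foot',(352,324),.008);A('',(440,327),.008);A('',(435,415),.008)
A('matc',(300,120),.008);A('',(452,111),.008);A('',(453,259),.008);A('',(307,266),.008)
print(tri((390,134),(255,121)))
E
python3 - <<'E'
from h import *
im=grab_frame('scene'); cv2.imwrite('pics/sc1.png',cv2.resize(im[100:200,200:340,::-1],None,fx=5,fy=5,interpolation=cv2.INTER_CUBIC))
im=grab_frame('top'); cv2.imwrite('pics/tp1.png',cv2.resize(im[100:190,330:430,::-1],None,fx=6,fy=6,interpolation=cv2.INTER_CUBIC))
E
```

```text
flangeL [ 621.9 -280.2  186. ]
flange R [ 624.3 -250.5  186. ]
grip base L [ 630.4 -275.9  186. ]
R [ 631.4 -255.5  186. ]
railL [ 596.9 -286.   180. ]
railR [ 600.8 -240.1  180. ]
foot [ 580.2 -310.5    8. ]
 [ 588.4 -212.3    8. ]
 [ 699.8 -219.7    8. ]
matc [ 363.9 -347.3    8. ]
 [ 362.6 -197.5    8. ]
 [ 511.2 -197.3    8. ]
 [ 511.5 -354.4    8. ]
(array([ 0.63409162, -0.2627019 ,  0.23397265]), np.float64(0.001174651712761927))
```

View pics/sc1.png

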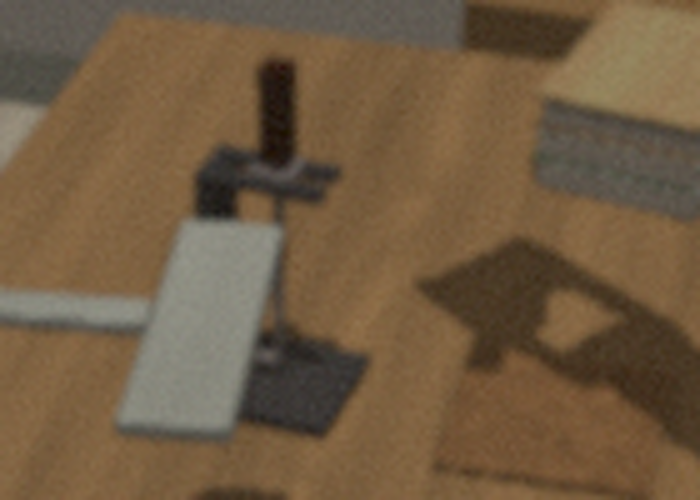

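View pics/tp1.png

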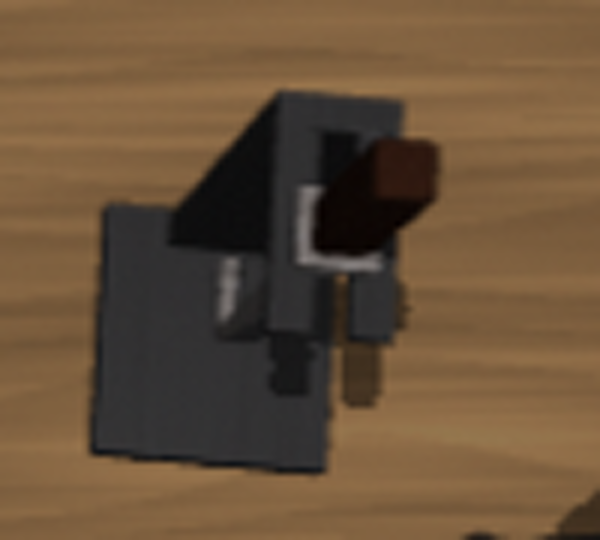

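```bash
python3 - <<'E'
from h import *
print(atz('top',(397.8,128),.261)*1000)
for p in [(330+378/6,100+138/6),(330+438/6,100+145/6),(330+435/6,100+197/6),(330+373/6,100+192/6)]: print(np.round(atz('top',p,.261)*1000))
print(sense()['eef_pos'])
E
```

```text
[ 637.94933178 -270.22088644  261.        ]
[ 648. -261.  261.]
[ 646. -281.  261.]
[ 628. -279.  261.]
[ 630. -258.  261.]
[ 0.46772387 -0.26758748  0.38131165]
```

```bash
python3 -m jog '[[[38,0,0],-0.03],[[38,0,0],0],[[38,0,0],0],[[38,0,0],0],[[18,0,0],0],[[0,0,0],0]]'
python3 -m jog '[[[0,0,-30],0],[[0,0,-30],0],[[0,0,0],0]]'
```

```text
clock: 5.22
eef_pos: [0.6428, -0.2577, 0.3809]
orientation: [0.007, 0.731, 0.683, 0.007]
contact_force: [-0.9, 0.5, 0.4]
finger_gap: 0.999
clock: 5.47
eef_pos: [0.6437, -0.2538, 0.3216]
orientation: [0.009, 0.729, 0.685, 0.008]
contact_force: [-0.6, -0.1, -1.5]
finger_gap: 1.0
```

```bash
python3 -m jog '[[[-5,-14,0],0],[[0,-2,-30],0],[[0,-2,-30],0],[[0,0,-20],0],[[0,0,0],0]]'
```

```text
clock: 5.88
eef_pos: [0.6363, -0.274, 0.2499]
orientation: [0.014, 0.728, 0.686, 0.009]
contact_force: [-0.4, 0.3, -1.4]
finger_gap: 0.998
```

```bash
python3 -m jog '[[[1,4,-20],0],[[1,2,-8],0],[[0,0,0],0]]'
python3 - <<'E'
from h import *
for i in range(3): 
    s=sense();print(np.round(s['eef_pos'],4),np.round(s['orientation'],4)); grab_frame('wrist')
im=grab_frame('scene'); cv2.imwrite('pics/sc2.png',cv2.resize(im[70:200,180:340,::-1],None,fx=5,fy=4.5,interpolation=cv2.INTER_CUBIC))
E
```

```text
clock: 6.13
eef_pos: [0.6384, -0.2708, 0.2291]
orientation: [0.018, 0.728, 0.685, 0.01]
contact_force: [-0.8, 0.4, 0.1]
finger_gap: 1.001
[ 0.6384 -0.2708  0.2291] [0.0182 0.7284 0.6848 0.0097]
[ 0.6386 -0.271   0.2298] [0.0186 0.7284 0.6848 0.0098]
[ 0.639  -0.2711  0.2303] [0.0192 0.7284 0.6848 0.01  ]
```

View pics/sc2.png

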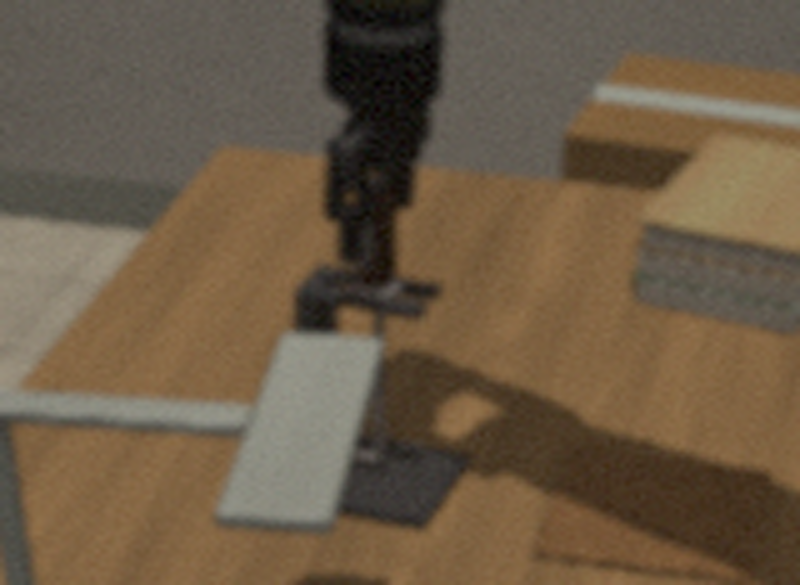

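```bash
python3 -m jog '[[[0,2,-5],0],[[0,0,0],0],[[0,0,0],0],[[0,0,0],0],[[0,0,0],0],[[0,0,0],0]]' 10 60
```

```text
clock: 6.83
eef_pos: [0.6408, -0.2696, 0.2298]
orientation: [0.022, 0.728, 0.685, 0.011]
contact_force: [-0.2, 0.3, -1.6]
finger_gap: 0.252
```

```bash
python3 -m jog '[[[0,0,8],0],[[0,0,10],0],[[0,0,6],0],[[0,0,0],0]]'
python3 - <<'E'
from h import *
im=grab_frame('scene'); cv2.imwrite('pics/sc3.png',cv2.resize(im[70:200,180:340,::-1],None,fx=5,fy=4.5,interpolation=cv2.INTER_CUBIC))
E
```

```text
clock: 7.17
eef_pos: [0.6401, -0.2693, 0.2544]
orientation: [0.021, 0.728, 0.685, 0.011]
contact_force: [-0.1, 0.3, -0.9]
finger_gap: 0.254
```

View pics/sc3.png

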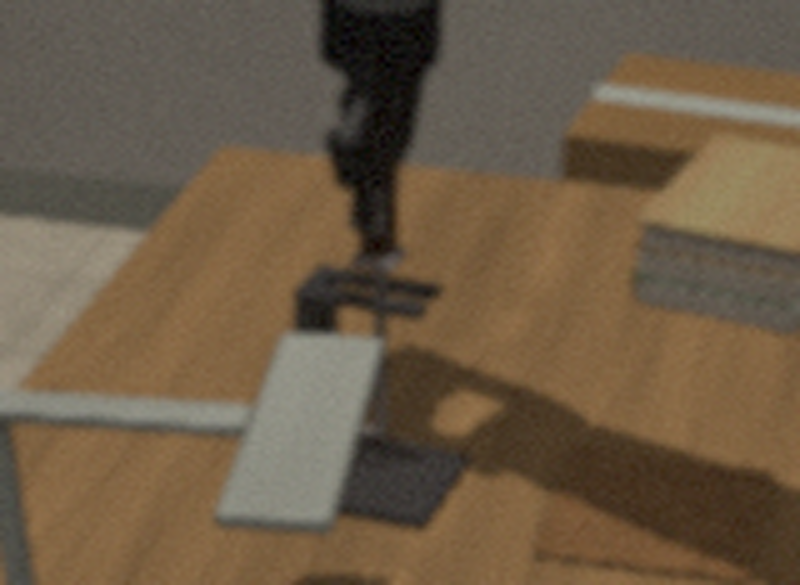

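```bash
python3 -m jog '[[[-15,1,0],0],[[-20,1,0],0],[[-20,1,0],0],[[-20,1,0],0],[[-20,0,0],0],[[-15,0,0],0],[[0,0,0],0]]'
python3 - <<'E'
from h import *
save('scene','sc4');im=grab_frame('top'); cv2.imwrite('pics/tp4.png',cv2.resize(im[100:270,310:430,::-1],None,fx=4,fy=3.5,interpolation=cv2.INTER_CUBIC))
E
```

```text
clock: 7.8
eef_pos: [0.5258, -0.2643, 0.2526]
orientation: [0.02, 0.728, 0.686, 0.01]
contact_force: [1.5, 0.2, -1.2]
finger_gap: 0.251
```

View pics/sc4.png

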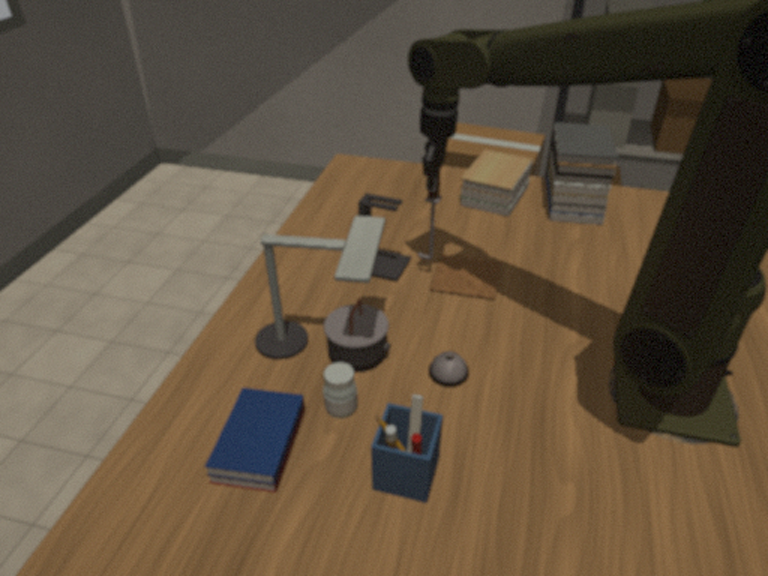

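View pics/tp4.png

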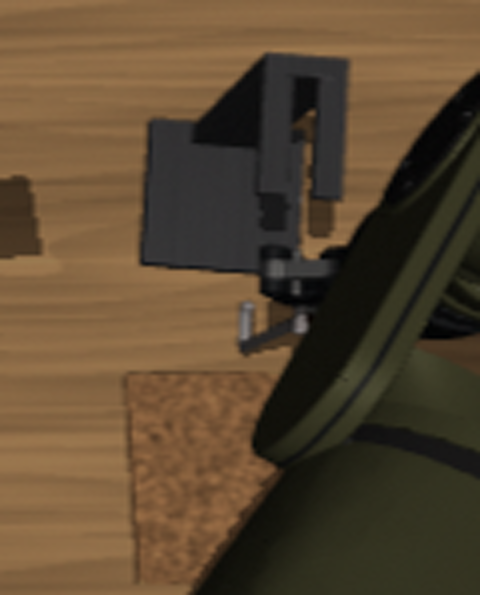

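```bash
python3 - <<'E'
from h import *
print(atz('top',(370.5,200),.048)*1000, atz('top',(310+247/4,100+305/3.5),.052)*1000, atz('top',(340,100+372/3.5),.008)*1000)
E
python3 -m jog '[[[0,0,-15],0],[[0,0,-14],0],[[0,0,-6],0],[[0,0,0],0]]'
```

```text
[ 521.07656832 -265.55247224   48.        ] [ 552.06527078 -269.40405561   52.        ] [ 511.54828787 -198.76545496    8.        ]
clock: 8.23
eef_pos: [0.5313, -0.2651, 0.2186]
orientation: [0.023, 0.727, 0.686, 0.012]
contact_force: [0.4, 0.2, -1.5]
finger_gap: 0.253
```

```bash
python3 -m jog '[[[0,0,-4],0],[[0,0,-4],0],[[0,0,0],0]]' - 20
python3 -m jog '[[[0,0,-3],0],[[0,0,0],0]]'
```

```text
clock: 8.48
eef_pos: [0.5329, -0.2651, 0.2105]
orientation: [0.024, 0.727, 0.686, 0.012]
contact_force: [-1.1, 0.5, -0.9]
finger_gap: 0.25
clock: 8.65
eef_pos: [0.534, -0.2656, 0.2088]
orientation: [0.025, 0.727, 0.686, 0.013]
contact_force: [0.1, -0.4, -1.7]
finger_gap: 0.251
```

```bash
python3 -m jog '[[[-8,0,-2],0],[[-8,0,-1],0],[[-9,0,-1],0],[[-9,0,-2],0],[[0,0,0],0]]'
python3 - <<'E'
from h import *
im=grab_frame('scene'); cv2.imwrite('pics/sc5.png',cv2.resize(im[90:230,220:380,::-1],None,fx=5,fy=4.2,interpolation=cv2.INTER_CUBIC))
E
```

```text
clock: 9.07
eef_pos: [0.501, -0.266, 0.2078]
orientation: [0.031, 0.727, 0.686, 0.017]
contact_force: [1.9, 0.8, -3.1]
finger_gap: 0.252
```

View pics/sc5.png

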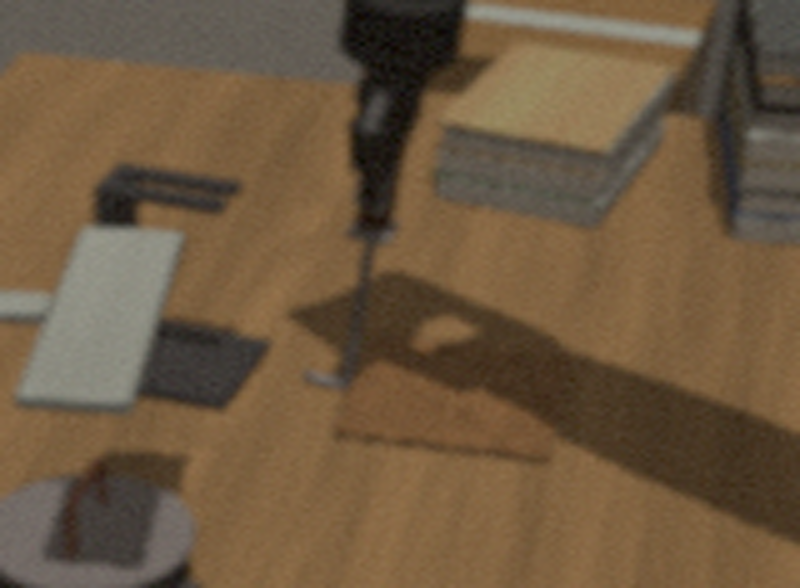

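```bash
python3 -m jog '[[[-17,0,-3],0],[[-17,0,-4],0],[[-17,0,-6],0],[[0,0,0],0]]'
python3 - <<'E'
from h import *
im=grab_frame('scene'); cv2.imwrite('pics/sc6.png',cv2.resize(im[90:230,220:380,::-1],None,fx=5,fy=4.2,interpolation=cv2.INTER_CUBIC))
E
```

```text
clock: 9.45
eef_pos: [0.4504, -0.2654, 0.1971]
orientation: [0.033, 0.727, 0.686, 0.02]
contact_force: [0.4, -0.2, -1.6]
finger_gap: 0.248
```

View pics/sc6.png

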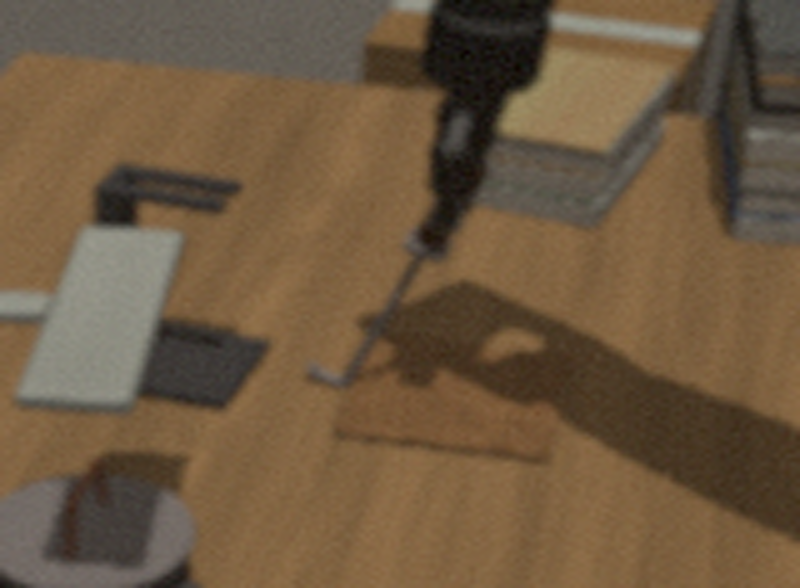

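```bash
python3 -m jog '[[[-16,0,-7],0],[[-16,0,-8],0],[[-15,0,-9],0],[[-12,0,-8],0],[[0,0,0],0]]'
python3 - <<'E'
from h import *
im=grab_frame('scene'); cv2.imwrite('pics/sc7.png',cv2.resize(im[90:230,220:380,::-1],None,fx=5,fy=4.2,interpolation=cv2.INTER_CUBIC))
E
```

```text
clock: 9.92
eef_pos: [0.3947, -0.2661, 0.1669]
orientation: [0.037, 0.726, 0.686, 0.022]
contact_force: [1.5, 0.4, 0.2]
finger_gap: 0.247
```

View pics/sc7.png

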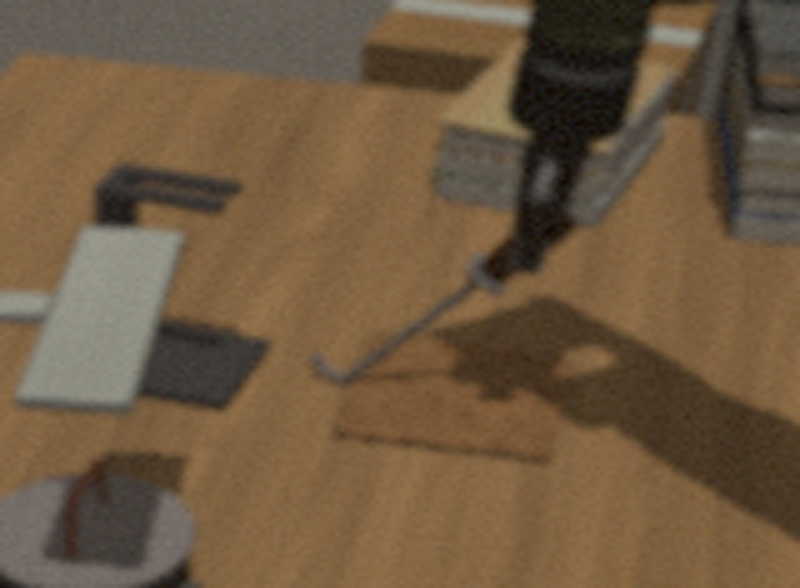

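```bash
python3 -m jog '[[[0,0,0],0],[[0,0,0],0],[[0,0,15],0],[[0,0,25],0],[[0,0,30],0],[[0,0,30],0],[[0,0,10],0],[[0,0,0],0]]' - 120
python3 -m jog '[[[0,20,0],0],[[0,35,0],0],[[0,37,0],0],[[0,37,0],0],[[0,37,0],0],[[0,37,0],0],[[0,37,0],0],[[0,30,0],0]]'
python3 -m jog '[[[0,24,0],0],[[0,8,0],0],[[0,0,0],0]]'
python3 - <<'E'
from h import *
im=save('scene','sc8');save('top','tp8')
E
```

```text
clock: 10.63
eef_pos: [0.3945, -0.265, 0.2779]
orientation: [0.029, 0.725, 0.688, 0.017]
contact_force: [0.3, 0.7, -1.6]
finger_gap: 0.242
clock: 11.3
eef_pos: [0.3898, 0.0104, 0.2646]
orientation: [0.022, 0.73, 0.683, 0.011]
contact_force: [0.7, -0.3, -1.7]
finger_gap: 0.238
clock: 11.55
eef_pos: [0.3869, 0.0494, 0.2581]
orientation: [0.018, 0.726, 0.687, 0.008]
contact_force: [0.3, -0.6, -1.7]
finger_gap: 0.243
```

View pics/sc8.png

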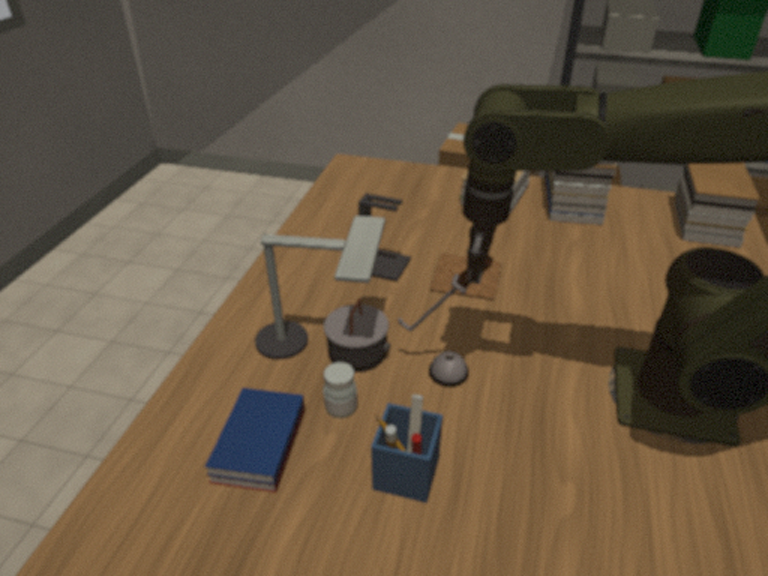

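View pics/tp8.png

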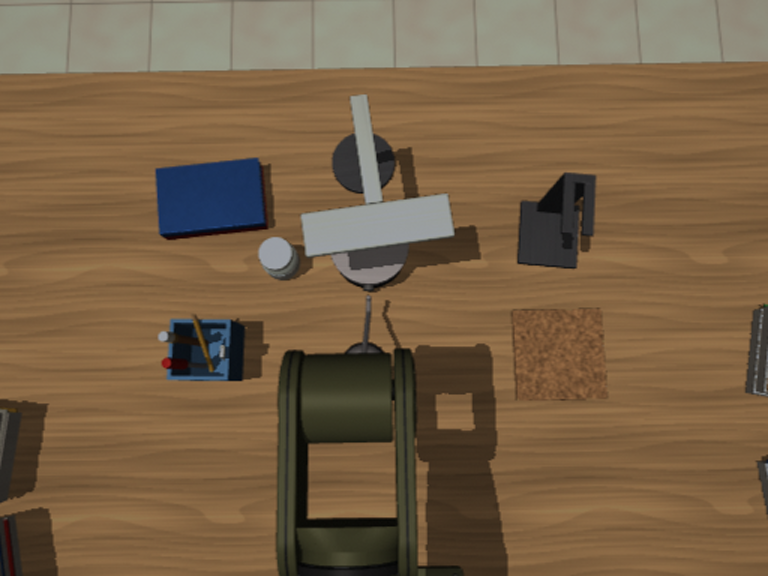

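```bash
python3 - <<'E'
from h import *
im=grab_frame('scene');a=cv2.resize(im[170:250,210:350,::-1],None,fx=5,fy=5,interpolation=cv2.INTER_CUBIC);cv2.imwrite('pics/sc9.png',a)
im=grab_frame('top');a=cv2.resize(im[150:240,190:300,::-1],None,fx=6,fy=6,interpolation=cv2.INTER_CUBIC);cv2.imwrite('pics/tp9.png',a)
W=wcal();np.save('W9.npy',W);save('wrist','w9'); print(sense()['eef_pos'])
E
```

```text
[0.38776095 0.04665727 0.25970934]
```

View pics/sc9.png

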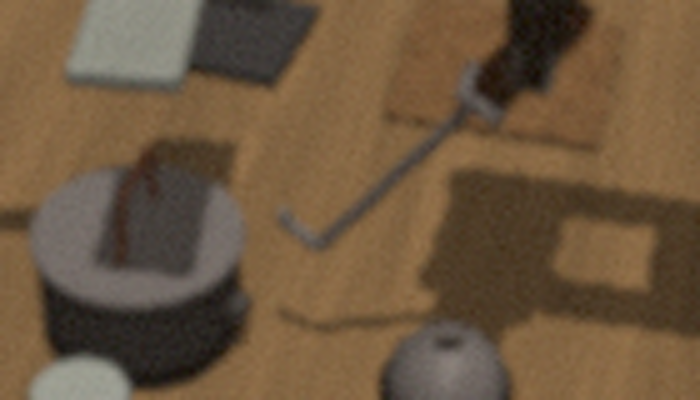

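View pics/tp9.png

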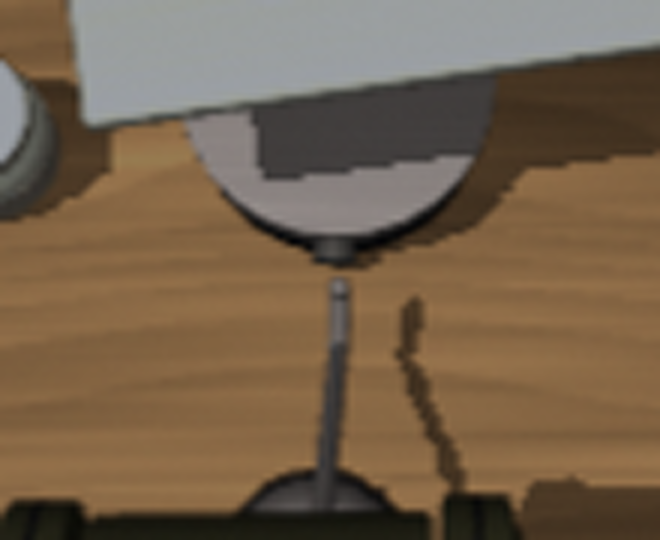

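View pics/w9.png

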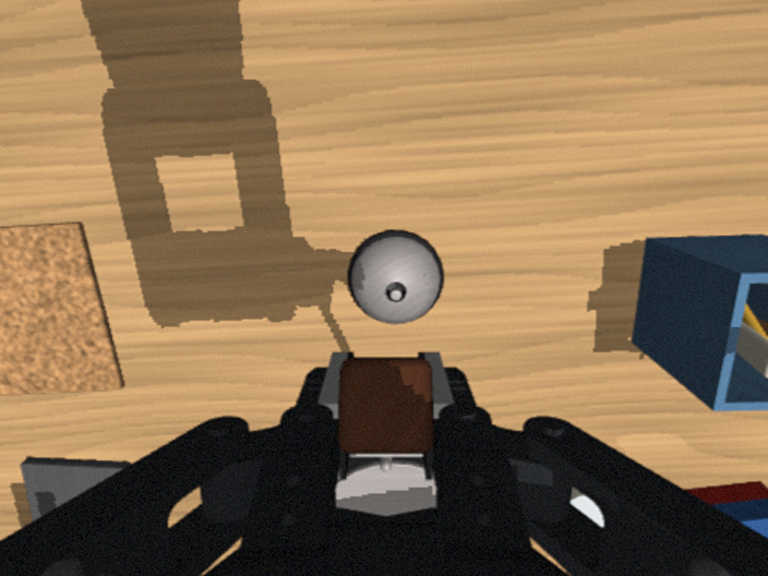

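```bash
python3 - <<'E'
from h import *
print('bend',tri((246.2,207.5),(273.6,218.6)),'tip',tri((246.7,197.5),(267,213)))
print('loop proj scene',proj('scene',(.6114,.0409,.119)), 'ends',proj('scene',(.6105,.0156,.119)),proj('scene',(.6123,.0661,.119)))
print('lid centre via scene z.119',atz('scene',(237.2,204),.119))
# lid disc from top: left/right edge
for p in [(185,120),(497,85),(330,240)]: print(np.round(atz('top',(190+p[0]/6,150+p[1]/6),.073)*1000))
E
```

```text
bend (array([0.50165622, 0.03662309, 0.08932332]), np.float64(0.0032515877542604816)) tip (array([0.52245126, 0.03487781, 0.10486807]), np.float64(0.0044135568099434525))
loop proj scene [235.89100408 205.46589929] ends [238.72550842 200.23368805] [232.97255258 210.8506603 ]
lid centre via scene z.119 [0.60970395 0.03352263 0.119     ]
[597.  97.  73.]
[609. -29.  73.]
[547.  39.  73.]
```

```bash
python3 -m jog '[[[12,-1,0],0],[[15,0,0],0],[[15,0,0],0],[[12,0,0],0],[[6,0,0],0],[[0,0,0],0]]'
cat > hook.py <<'E'
from h import *
import sys
n=sys.argv[1]
s=sense();print(np.round(s['eef_pos'],4),np.round(s['orientation'],3),s['contact_force'].round(1) if hasattr(s['contact_force'],'round') else s['contact_force'])
im=grab_frame('scene');a=cv2.resize(im[170:250,210:310,::-1],None,fx=6,fy=6,interpolation=cv2.INTER_CUBIC)
im=grab_frame('top');b=cv2.resize(im[130:230,200:300,::-1],None,fx=4.8,fy=4.8,interpolation=cv2.INTER_CUBIC)
cv2.imwrite(f'pics/{n}_s.png',a);cv2.imwrite(f'pics/{n}_t.png',b)
E
python3 hook.py k1
```

```text
clock: 12.3
eef_pos: [0.4512, 0.039, 0.2599]
orientation: [0.021, 0.732, 0.68, 0.009]
contact_force: [-0.6, -0.2, -0.5]
finger_gap: 0.241
[0.4512 0.039  0.2599] [0.021 0.732 0.68  0.009] [-0.6 -0.2 -0.5]
```

View pics/k1_s.png

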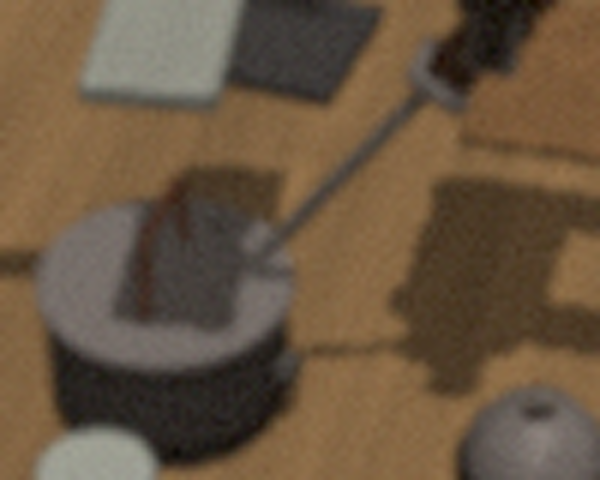

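View pics/k1_t.png

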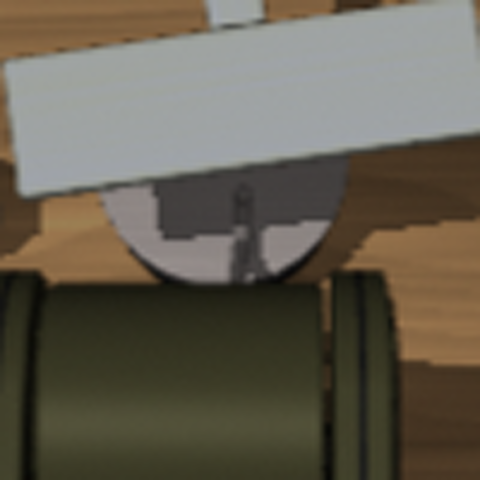

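```bash
python3 - <<'E'
from h import *
t=(200+244/4.8,130+190/4.8); b=(200+241/4.8,130+232/4.8)
sb=(210+268/6,170+255/6); st=(210+250/6,170+240/6)
print('tip',tri(t,st),'bend',tri(b,sb)); print(atz('top',t,.108),atz('top',b,.089))
print([np.round(atz('top',(200+u/4.8,130+v/4.8),.076)*1000) for u,v in [(100,190),(347,160),(220,285)]])
print(np.round(proj('scene',(.611,.035,.119))), (proj('scene',(.611,.035,.119))-[210,170])*6)
E
```

```text
tip (array([0.58039367, 0.02326129, 0.0975784 ]), np.float64(0.022095883767500143)) bend (array([0.56575459, 0.02557267, 0.09123684]), np.float64(0.012209747306901646))
[0.58948668 0.02446536 0.108     ] [0.57232785 0.02626496 0.089     ]
[array([597.,  96.,  76.]), array([610., -27.,  76.]), array([548.,  37.,  76.])]
[237. 204.] [159.7383166  205.44443787]
```

```bash
python3 -m jog '[[[0,3,0],0.05],[[0,0,0],0]]'
python3 hook.py k2
```

```text
clock: 12.57
eef_pos: [0.4493, 0.0417, 0.2597]
orientation: [0.02, 0.715, 0.699, 0.009]
contact_force: [-0.1, -0.2, -2.0]
finger_gap: 0.24
[0.4493 0.0417 0.2597] [0.02  0.715 0.699 0.009] [-0.1 -0.2 -2. ]
```

View pics/k2_s.png

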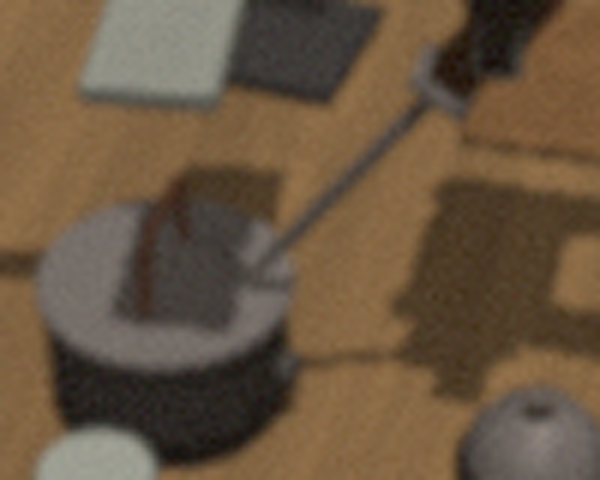

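View pics/k2_t.png

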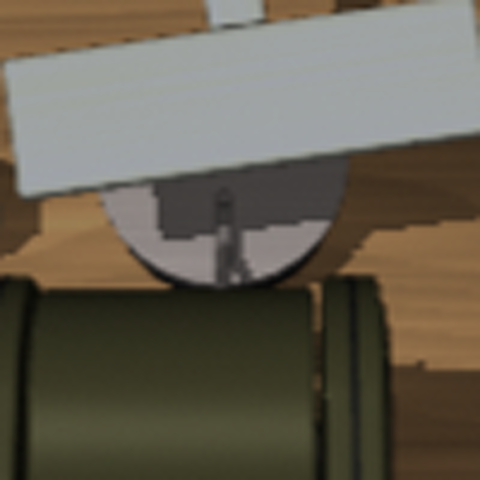

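```bash
python3 - <<'E'
from h import *
t=(200+224/4.8,130+192/4.8); b=(200+224/4.8,130+235/4.8)
print(atz('top',t,.108),atz('top',b,.089))
# predicted scene px of geometry with bend B, theta
for B in [(.565,.0345,.089)]:
  for th in (33,36):
    th=np.radians(th); B=np.array(B)
    for nm,l in [('bend',(0,0)),('tip',(24,6)),('shank100',(0,100)),('flange',(0,158))]:
        p=B+np.array([l[0]*np.cos(th)-l[1]*np.sin(th),0,l[0]*np.sin(th)+l[1]*np.cos(th)])/1000
        print(nm,(proj('scene',p)-[210,170])*6)
E
```

```text
[0.5886706  0.03415643 0.108     ] [0.57097689 0.03464198 0.089     ]
bend [252.56635132 267.44349215]
tip [218.52296154 233.34300497]
shank100 [364.06325844 148.35753252]
flange [434.48108591  73.14670581]
bend [252.56635132 267.44349215]
tip [220.41612946 232.29780611]
shank100 [373.0429274 154.8497496]
flange [449.02540682  83.83883608]
```

```bash
python3 - <<'E'
from h import *
im=grab_frame('scene');a=cv2.resize(im[195:235,225:270,::-1],None,fx=16,fy=14,interpolation=cv2.INTER_CUBIC);cv2.imwrite('pics/z1.png',a)
E
```

```text
(no output)
```

View pics/z1.png

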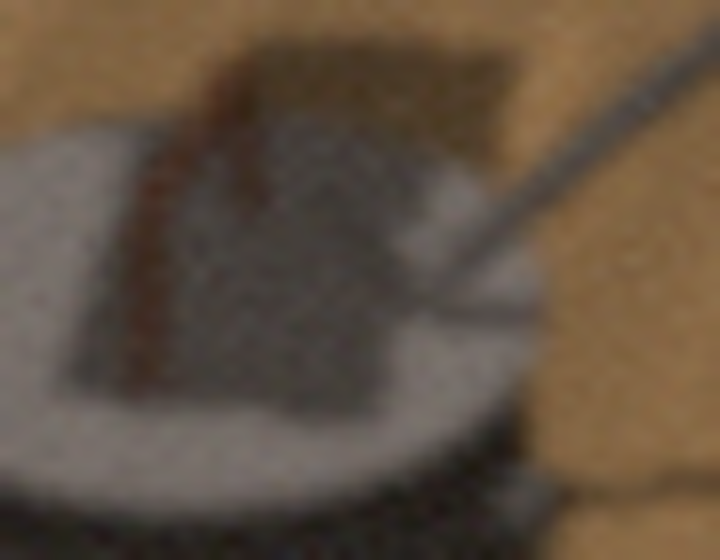

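```bash
python3 -m jog '[[[10,0,0],0],[[10,0,0],0],[[0,0,0],0]]'
```

```text
clock: 12.97
eef_pos: [0.4708, 0.0416, 0.2603]
orientation: [0.021, 0.716, 0.698, 0.009]
contact_force: [0.2, 0.3, -0.8]
finger_gap: 0.244
```

```bash
python3 -m jog '[[[10,0,0],0],[[9,0,0],0],[[0,0,0],0]]'
python3 hook.py k3; python3 - <<'E'
from h import *
im=grab_frame('scene');a=cv2.resize(im[190:235,220:270,::-1],None,fx=14,fy=12,interpolation=cv2.INTER_CUBIC);cv2.imwrite('pics/z2.png',a)
E
```

```text
clock: 13.22
eef_pos: [0.4918, 0.0416, 0.2602]
orientation: [0.021, 0.716, 0.698, 0.009]
contact_force: [-0.8, 0.2, -1.6]
finger_gap: 0.238
[0.4918 0.0416 0.2602] [0.021 0.716 0.698 0.009] [-0.8  0.2 -1.6]
```

View pics/z2.png

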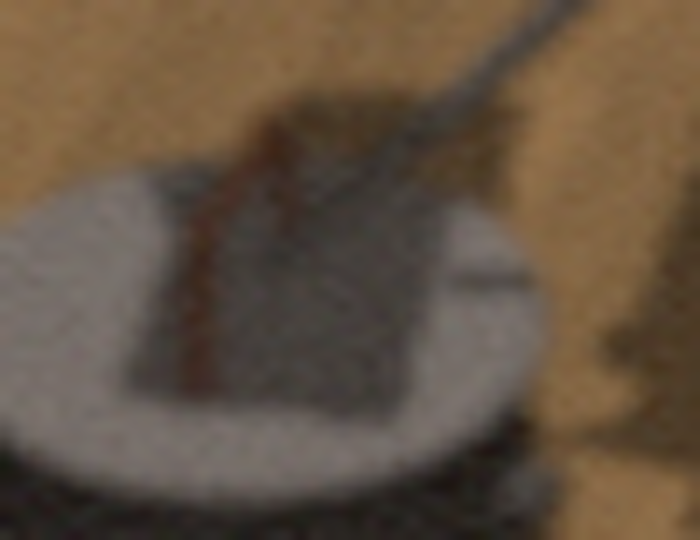

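View pics/k3_t.png

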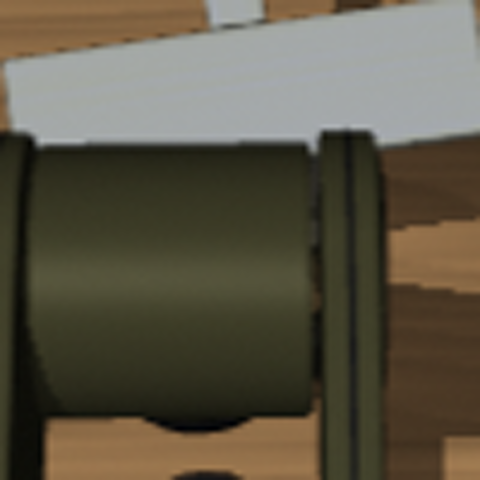

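```bash
python3 - <<'E'
from h import *
ims=[grab_frame('scene').astype(float) for _ in range(4)]
im=np.mean(ims,0)
c=im[190:235,220:270,::-1]; c=np.clip((c-20)*2.2,0,255).astype(np.uint8)
a=cv2.resize(c,None,fx=14,fy=12,interpolation=cv2.INTER_CUBIC)
th=np.radians(35)
for B in [(.609,.0345,.089)]:
  for l in [(0,0),(24,0),(24,6),(0,50)]:
    p=np.array(B)+np.array([l[0]*np.cos(th)-l[1]*np.sin(th),0,l[0]*np.sin(th)+l[1]*np.cos(th)])/1000
    q=(proj('scene',p)-[220,190])*[14,12]; cv2.circle(a,tuple(np.int32(q)),3,(0,255,0),-1)
cv2.imwrite('pics/z3.png',a)
E
```

```text
(no output)
```

View pics/z3.png

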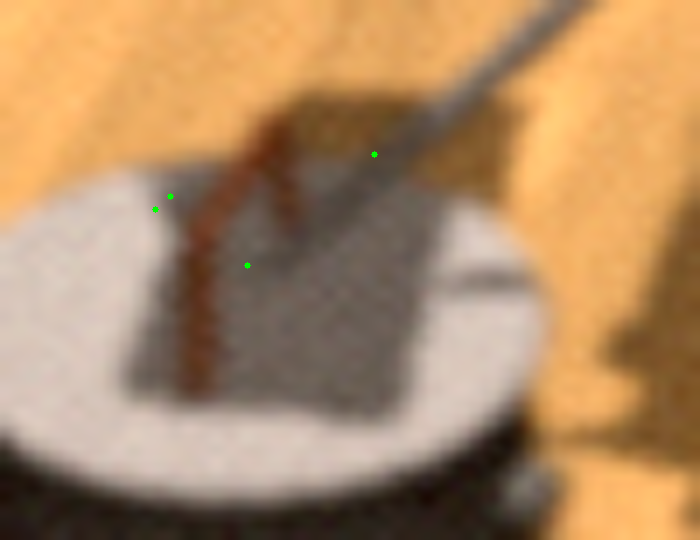

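```bash
python3 -m jog '[[[3,0,0],0],[[0,0,6],0],[[0,0,6],0],[[0,0,3],0],[[0,0,0],0]]'
python3 -m jog '[[[0,0,3],0],[[0,0,3],0],[[0,0,0],0]]'
python3 -m jog '[[[0,0,3],0],[[0,0,3],0],[[0,0,0],0]]'
```

```text
clock: 13.98
eef_pos: [0.493, 0.0417, 0.2772]
orientation: [0.021, 0.716, 0.698, 0.009]
contact_force: [1.0, 0.2, -2.3]
finger_gap: 0.244
clock: 14.23
eef_pos: [0.4913, 0.0417, 0.2819]
orientation: [0.019, 0.716, 0.698, 0.007]
contact_force: [1.0, -0.5, -4.6]
finger_gap: 0.241
clock: 14.48
eef_pos: [0.49, 0.0418, 0.286]
orientation: [0.017, 0.716, 0.698, 0.005]
contact_force: [0.5, 0.0, -4.5]
finger_gap: 0.24
```

```bash
cat > z.py <<'E'
from h import *
import sys
n,x0,x1,y0,y1=sys.argv[1],*map(int,sys.argv[2:6])
im=np.mean([grab_frame('scene').astype(float) for _ in range(3)],0)
c=im[y0:y1,x0:x1,::-1]; c=np.clip((c-20)*2.2,0,255).astype(np.uint8)
f=700/(x1-x0)
cv2.imwrite(f'pics/{n}.png',cv2.resize(c,None,fx=f,fy=min(f,590/(y1-y0)),interpolation=cv2.INTER_CUBIC))
E
python3 z.py z4 215 305 165 245
```

```text
(no output)
```

View pics/z4.png

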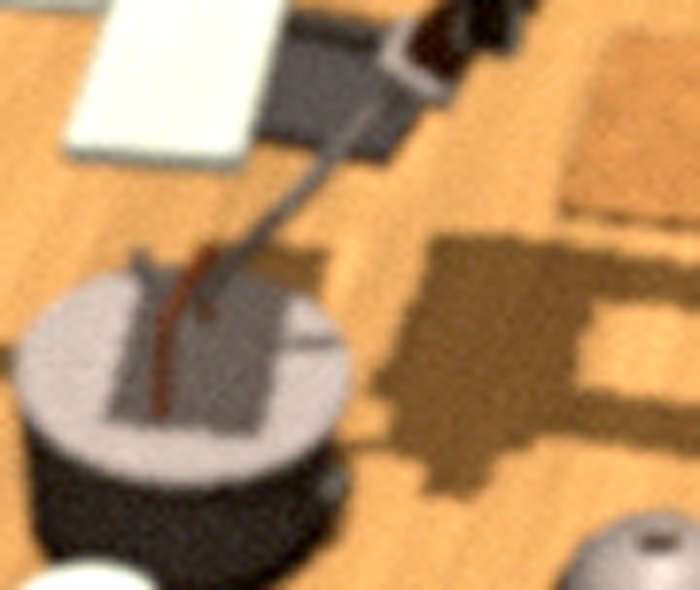

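```bash
python3 -m jog '[[[1,0,3],0],[[1,0,3],0],[[0,0,3],0],[[0,0,0],0]]'
python3 z.py z5 215 305 165 245
```

```text
clock: 14.97
eef_pos: [0.4917, 0.0418, 0.2949]
orientation: [0.016, 0.716, 0.698, 0.005]
contact_force: [-0.4, -0.4, -3.7]
finger_gap: 0.239
```

View pics/z5.png

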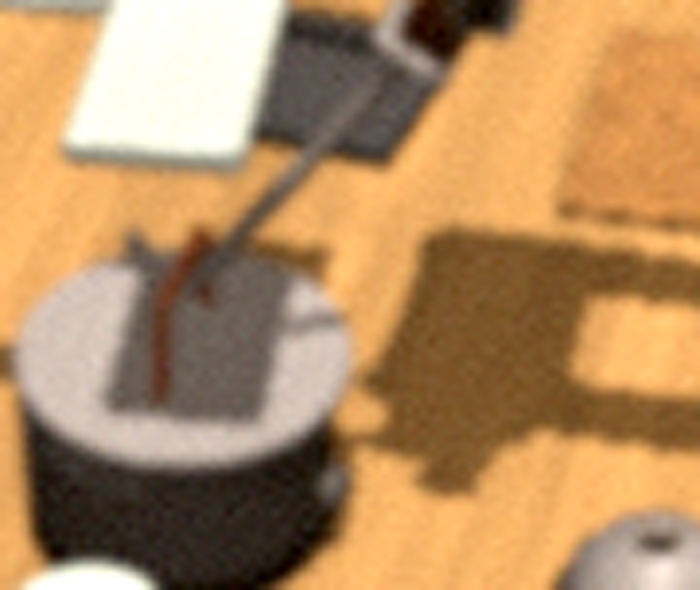

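```bash
python3 -m jog '[[[0,0,4],0],[[1,0,5],0],[[0,0,5],0],[[1,0,5],0],[[0,0,5],0],[[1,0,5],0],[[0,0,4],0],[[0,0,0],0]]'
python3 z.py z6 215 305 155 245
```

```text
clock: 15.78
eef_pos: [0.4947, 0.0418, 0.331]
orientation: [0.016, 0.716, 0.698, 0.005]
contact_force: [-0.5, 0.4, -4.7]
finger_gap: 0.246
```

View pics/z6.png

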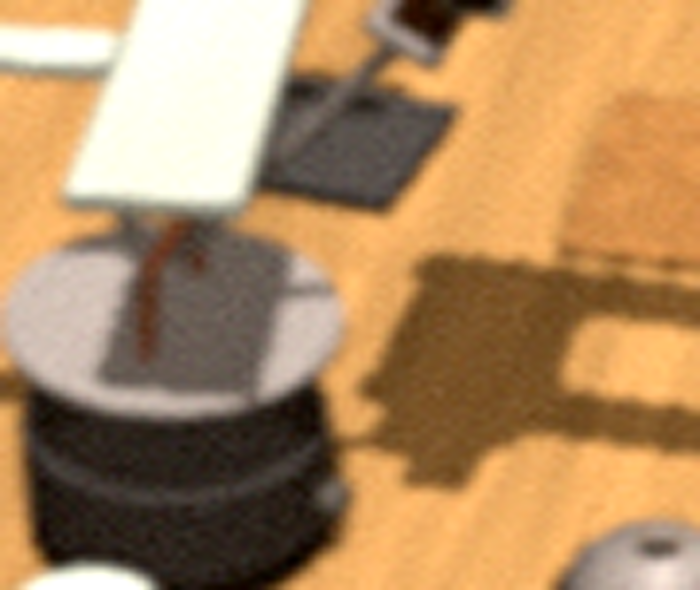

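```bash
python3 -m jog '[[[-2,0,0],0],[[-4,0,0],0],[[-6,0,0],0],[[-7,0,0],0],[[-8,0,0],0],[[-8,0,0],0],[[-8,0,0],0],[[-7,-2,0],0]]'
python3 -m jog '[[[-6,-4,0],0],[[-5,-5,0],0],[[-4,-7,0],0],[[-3,-7,0],0],[[-3,-8,0],0],[[-3,-8,0],0],[[-3,-8,0],0],[[-3,-8,0],0]]'
python3 z.py z7 215 335 125 225
```

```text
clock: 16.6
eef_pos: [0.4384, 0.04, 0.3267]
orientation: [0.013, 0.716, 0.698, 0.002]
contact_force: [0.9, 0.2, -5.0]
finger_gap: 0.242
clock: 17.27
eef_pos: [0.4039, -0.0204, 0.3275]
orientation: [0.015, 0.716, 0.698, 0.002]
contact_force: [0.4, 0.2, -5.0]
finger_gap: 0.242
```

View pics/z7.png

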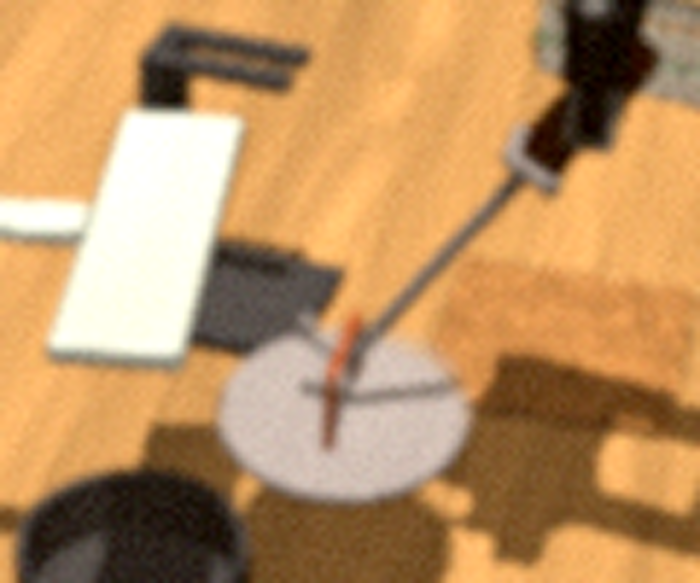

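```bash
python3 -m jog '[[[-3,-8,0],0],[[-3,-8,0],0],[[-3,-8,0],0],[[-3,-8,0],0],[[-3,-8,0],0],[[-3,-8,0],0],[[-3,-8,0],0],[[-3,-8,0],0]]'
python3 -m jog '[[[-3,-8,0],0],[[-3,-8,0],0],[[-3,-8,0],0],[[-3,-8,0],0],[[-3,-8,0],0],[[-3,-8,0],0],[[-3,-8,0],0],[[-3,-8,0],0]]'
```

```text
clock: 18.08
eef_pos: [0.378, -0.0891, 0.3274]
orientation: [0.015, 0.715, 0.699, 0.002]
contact_force: [0.1, -0.5, -4.7]
finger_gap: 0.241
clock: 18.75
eef_pos: [0.3498, -0.1614, 0.3278]
orientation: [0.016, 0.716, 0.698, 0.001]
contact_force: [0.8, 0.2, -5.6]
finger_gap: 0.244
```

```bash
python3 -m jog '[[[-3,-9,0],0],[[-3,-9,0],0],[[-2,-9,0],0],[[-3,-9,0],0],[[-3,-9,0],0],[[-2,-9,0],0],[[-3,-9,0],0],[[-3,-9,0],0]]'
python3 -m jog '[[[-2,-8,0],0],[[-2,-7,0],0],[[-1,-5,0],0],[[0,-4,0],0],[[0,-2,0],0],[[0,0,0],0],[[0,0,0],0]]'
python3 z.py z8 225 385 110 230
python3 - <<'E'
from h import *
save('top','tp10')
E
```

```text
clock: 19.42
eef_pos: [0.3227, -0.2421, 0.3284]
orientation: [0.018, 0.717, 0.697, -0.0]
contact_force: [-0.4, -0.4, -4.3]
finger_gap: 0.245
clock: 20.0
eef_pos: [0.3161, -0.2731, 0.3283]
orientation: [0.018, 0.718, 0.696, -0.001]
contact_force: [-0.4, 0.6, -3.6]
finger_gap: 0.242
```

View pics/z8.png

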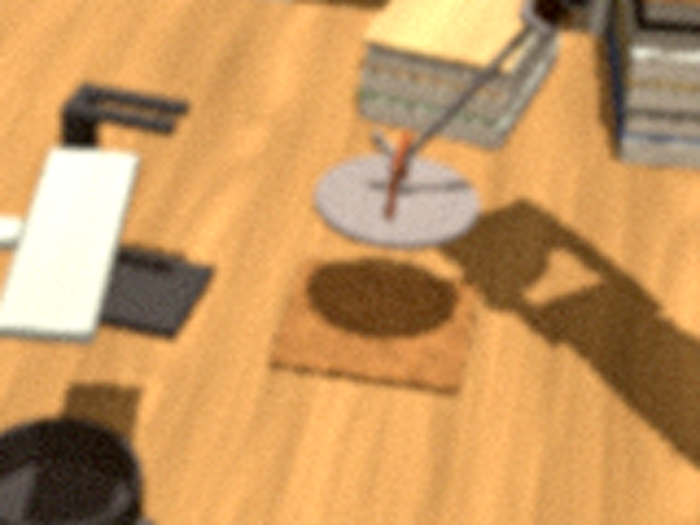

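View pics/tp10.png

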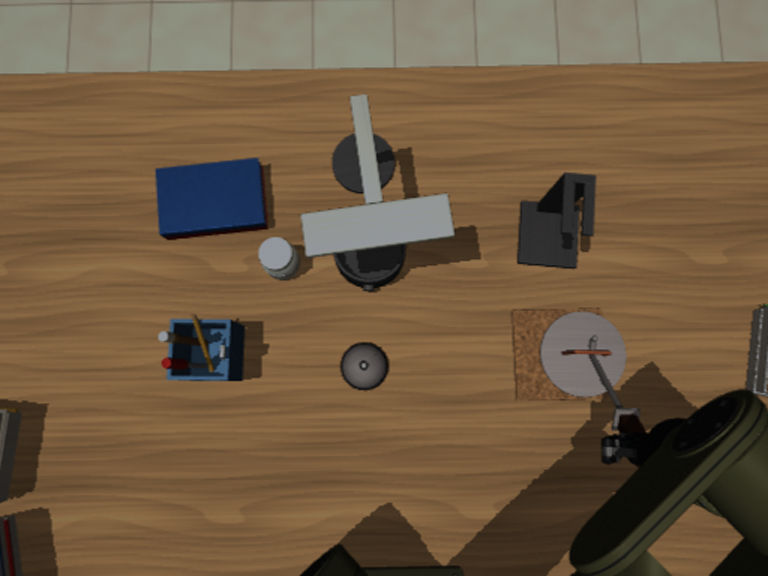

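```bash
python3 - <<'E'
from h import *
for z in (.115,.125):
  print(z,np.round(atz('top',(584/1.5,354/1.5),z)*1000), [np.round(atz('top',(u/1.5,354/1.5),z)*1000) for u in (541,627)])
# scene: lid ellipse x 315..482, y 153..247 in z8; scale 700/160=4.375
c=(225+398/4.375,110+200/4.375); print(tri((584/1.5,354/1.5),c))
E
```

```text
0.115 [ 430. -285.  115.] [array([ 431., -220.,  115.]), array([ 429., -349.,  115.])]
0.125 [ 430. -281.  125.] [array([ 431., -218.,  125.]), array([ 429., -345.,  125.])]
(array([ 0.42786569, -0.28334795,  0.11935524]), np.float64(0.004304079076860812))
```

```bash
python3 -m jog '[[[0,0,-4],0],[[1,1,-7],0],[[1,1,-8],0],[[1,1,-8],0],[[1,1,-8],0],[[1,1,-8],0],[[1,1,-8],0],[[0,0,-8],0]]'
python3 -m jog '[[[0,0,-7],0],[[0,0,-6],0],[[0,0,-5],0],[[0,0,-4],0],[[0,0,-3],0],[[0,0,0],0]]'
python3 z.py z9 225 385 110 230
```

```text
clock: 20.87
eef_pos: [0.3231, -0.2652, 0.2641]
orientation: [0.018, 0.717, 0.696, -0.001]
contact_force: [0.4, -0.8, -5.0]
finger_gap: 0.242
clock: 21.37
eef_pos: [0.3221, -0.2642, 0.2329]
orientation: [0.016, 0.717, 0.697, -0.001]
contact_force: [-1.4, -0.4, -5.6]
finger_gap: 0.242
```

View pics/z9.png

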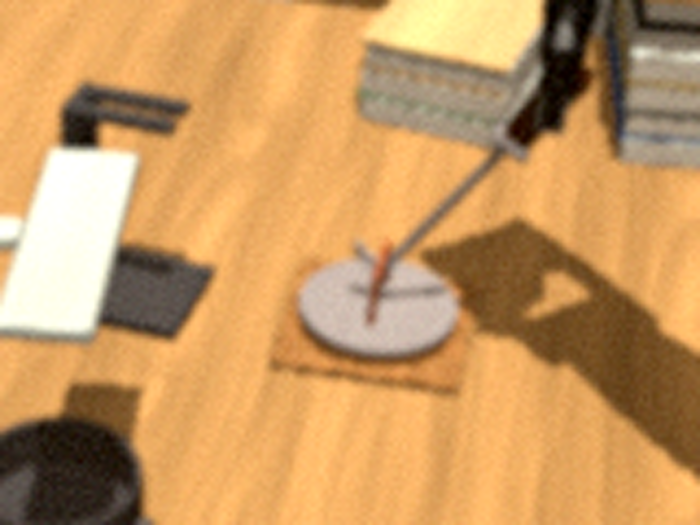

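```bash
python3 -m jog '[[[0,0,-2],0],[[0,0,-2],0],[[0,0,-2],0],[[0,0,0],0]]'
python3 -m jog '[[[0,0,-2],0],[[0,0,-2],0],[[0,0,0],0]]'
```

```text
clock: 21.85
eef_pos: [0.3232, -0.2654, 0.2295]
orientation: [0.019, 0.717, 0.696, -0.001]
contact_force: [-0.3, 0.2, -4.9]
finger_gap: 0.245
clock: 22.1
eef_pos: [0.3235, -0.2659, 0.2262]
orientation: [0.02, 0.717, 0.696, -0.001]
contact_force: [-0.7, -0.5, -2.2]
finger_gap: 0.245
```

```bash
python3 -m jog '[[[1,0,-4],0],[[0,0,-4],0],[[0,0,-4],0],[[0,0,-4],0],[[0,0,-2],0],[[0,0,0],0]]'
python3 z.py z10 265 365 125 210
python3 - <<'E'
from h import *
im=grab_frame('top'); cv2.imwrite('pics/tp11.png',cv2.resize(im[190:280,330:440,::-1],None,fx=6,fy=6,interpolation=cv2.INTER_CUBIC))
E
```

```text
clock: 22.6
eef_pos: [0.3267, -0.2673, 0.2096]
orientation: [0.024, 0.717, 0.696, 0.0]
contact_force: [0.2, 0.9, -1.7]
finger_gap: 0.233
```

View pics/z10.png

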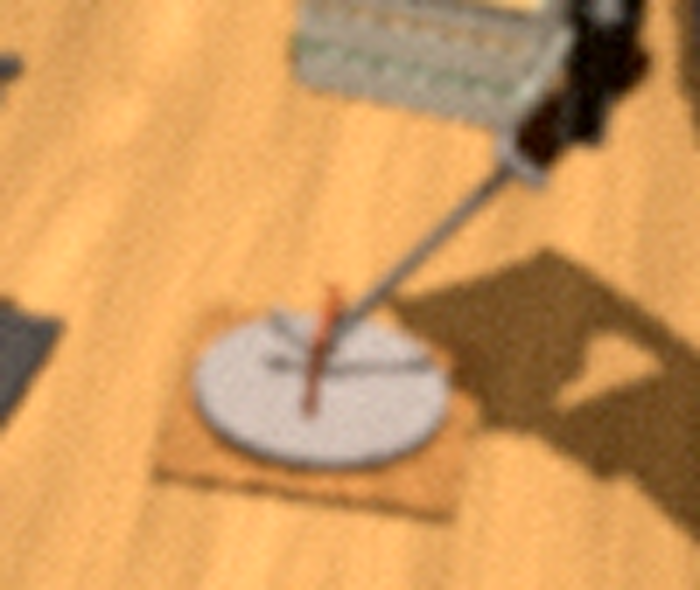

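View pics/tp11.png

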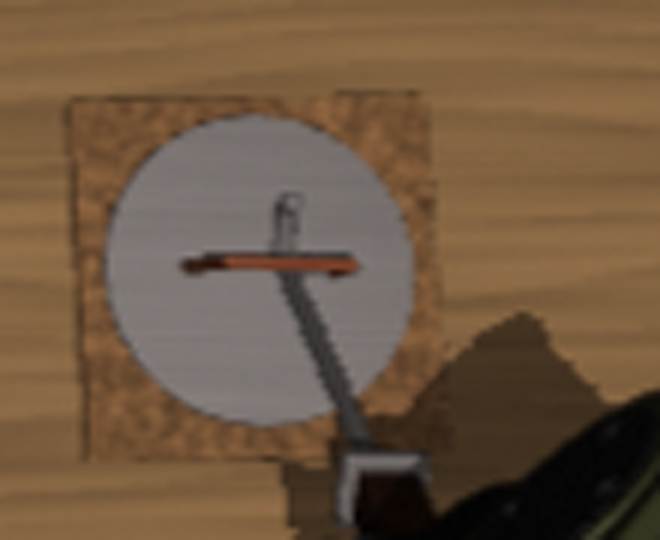

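```bash
python3 - <<'E'
from h import *
print(tri((330+288/6,190+200/6),(265+276/7,125+318/6.94)))
print(tri((330+268/6,190+265/6),(265+322/7,125+322/6.94)), 'bar mid')
print('lid',atz('top',(330+260/6,190+269/6),.022),'mat',atz('top',(330+253/6,190+276/6),.008))
E
python3 -m jog '[[[-4,0,0],0],[[-6,0,0],0],[[-3,0,0],0],[[0,0,0],0]]'
python3 z.py z11 265 365 125 210
```

```text
(array([ 0.46197355, -0.27850938,  0.05431583]), np.float64(0.0032026660870954717))
(array([ 0.43664455, -0.26604961,  0.06431793]), np.float64(0.001444671218488132)) bar mid
lid [ 0.43785838 -0.2744543   0.022     ] mat [ 0.43568037 -0.27524374  0.008     ]
clock: 23.13
eef_pos: [0.3128, -0.2676, 0.2109]
orientation: [0.025, 0.717, 0.696, -0.0]
contact_force: [0.2, 0.7, -1.5]
finger_gap: 0.243
```

View pics/z11.png

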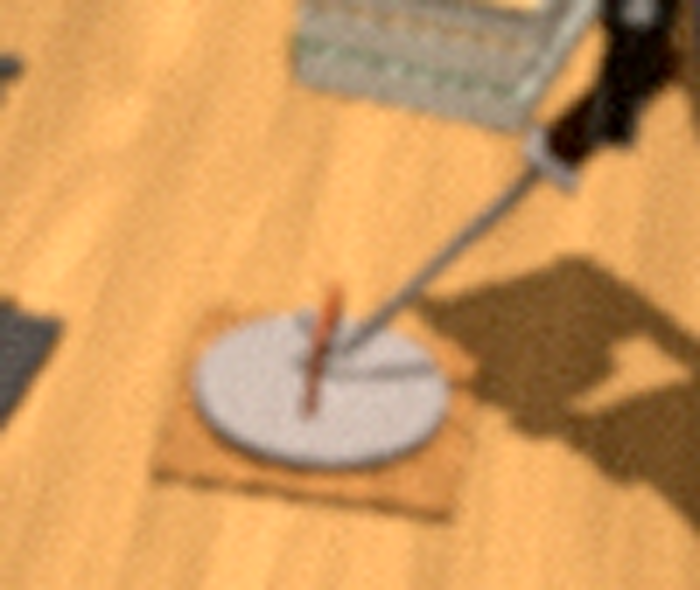

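```bash
python3 -m jog '[[[-6,0,-1],0],[[-6,0,0],0],[[-6,0,0],0],[[-6,0,0],0],[[-6,0,0],0],[[0,0,0],0]]'
python3 z.py z12 265 365 125 210
```

```text
clock: 23.78
eef_pos: [0.2804, -0.2671, 0.2087]
orientation: [0.024, 0.717, 0.697, 0.0]
contact_force: [0.5, -0.1, -1.7]
finger_gap: 0.239
```

View pics/z12.png

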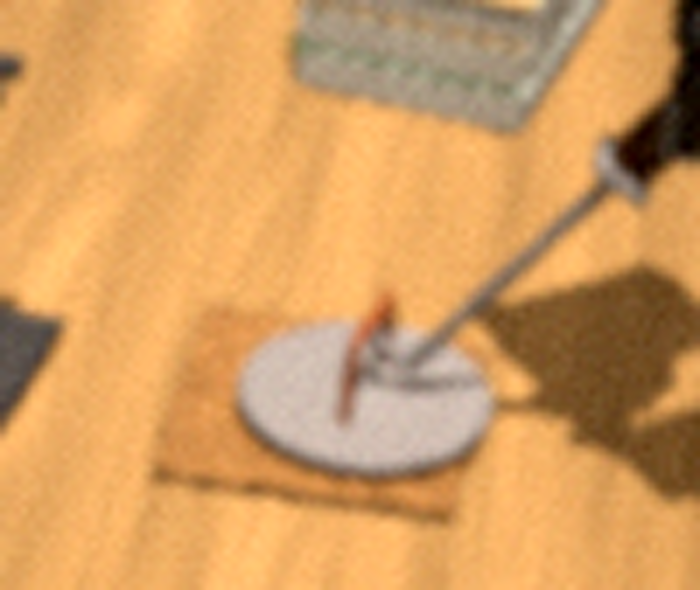

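```bash
python3 - <<'E'
from h import *
im=np.mean([grab_frame('top').astype(float) for _ in range(3)],0); c=np.clip((im[190:290,330:440,::-1]-20)*1.8,0,255).astype(np.uint8)
cv2.imwrite('pics/tp12.png',cv2.resize(c,None,fx=6,fy=6,interpolation=cv2.INTER_CUBIC))
im=np.mean([grab_frame('scene').astype(float) for _ in range(3)],0); c=np.clip((im[160:200,300:340,::-1]-20)*1.8,0,255).astype(np.uint8)
cv2.imwrite('pics/z13.png',cv2.resize(c,None,fx=14,fy=14,interpolation=cv2.INTER_CUBIC))
E
```

```text
(no output)
```

View pics/tp12.png

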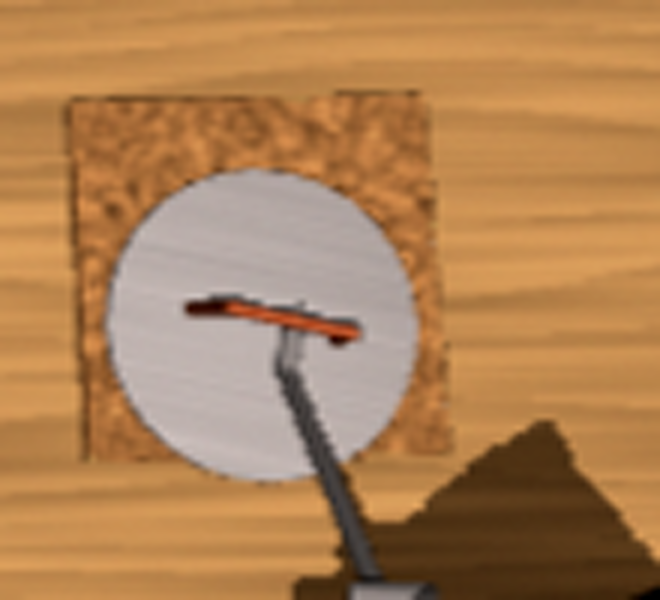

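View pics/z13.png

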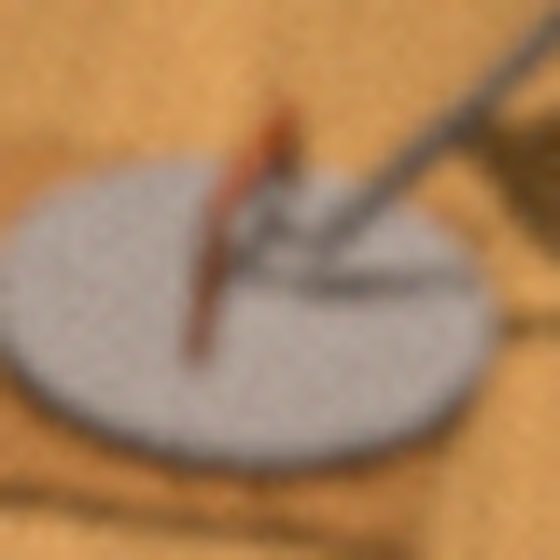

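```bash
python3 - <<'E'
from h import *
print('bend',tri((330+283/6,190+370/6),(300+325/14,160+248/14)))
print('tip',tri((330+296/6,190+325/6),(300+268/14,160+205/14)))
print('lid',atz('top',(330+262/6,190+325/6),.022))
E
```

```text
bend (array([ 0.39449201, -0.27707745,  0.03750641]), np.float64(0.004154327078077827))
tip (array([ 0.41111428, -0.28134284,  0.04501901]), np.float64(0.0062140082223214495))
lid [ 0.41506034 -0.27387059  0.022     ]
```

```bash
python3 -m jog '[[[5,0,-2],0],[[5,0,-3],0],[[6,0,0],0],[[6,0,0],0],[[6,0,0],0],[[5,0,0],0],[[4,0,0],0],[[0,0,0],0]]'
cat > two.py <<'E'
from h import *
import sys
n=sys.argv[1]
im=np.mean([grab_frame('top').astype(float) for _ in range(2)],0); c=np.clip((im[190:290,330:440,::-1]-20)*1.8,0,255).astype(np.uint8)
a=cv2.resize(c,(400,364),interpolation=cv2.INTER_CUBIC)
im=np.mean([grab_frame('scene').astype(float) for _ in range(2)],0); c=np.clip((im[150:206,280:340,::-1]-20)*1.8,0,255).astype(np.uint8)
b=cv2.resize(c,(390,364),interpolation=cv2.INTER_CUBIC)
cv2.imwrite(f'pics/{n}.png',np.hstack([a,b])); s=sense();print(np.round(s['eef_pos'],4),np.round(s['orientation'],3))
E
python3 two.py u1
```

```text
clock: 24.9
eef_pos: [0.3223, -0.2667, 0.2024]
orientation: [0.022, 0.716, 0.698, -0.001]
contact_force: [-1.0, -1.2, -1.7]
finger_gap: 0.24
[ 0.3218 -0.2667  0.2026] [ 0.023  0.716  0.697 -0.   ]
```

View pics/u1.png

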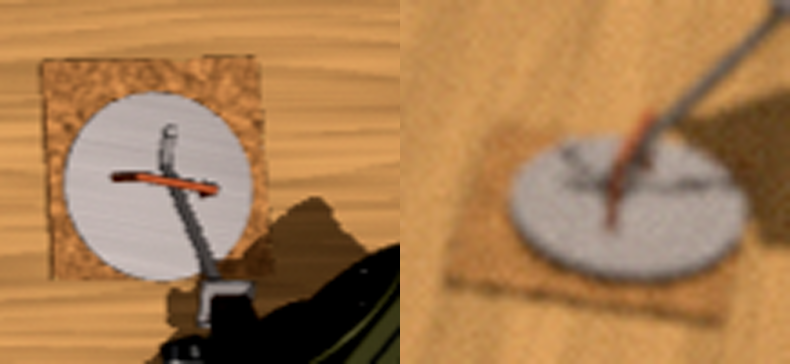

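```bash
python3 -m jog '[[[4,0,0],0],[[4,0,0],0],[[4,0,0],0],[[0,0,0],0]]'
python3 two.py u2
```

```text
clock: 25.43
eef_pos: [0.3333, -0.2668, 0.2023]
orientation: [0.022, 0.717, 0.697, -0.001]
contact_force: [-0.7, 0.4, -0.8]
finger_gap: 0.241
[ 0.333  -0.2668  0.2023] [ 0.022  0.717  0.697 -0.001]
```

View pics/u2.png

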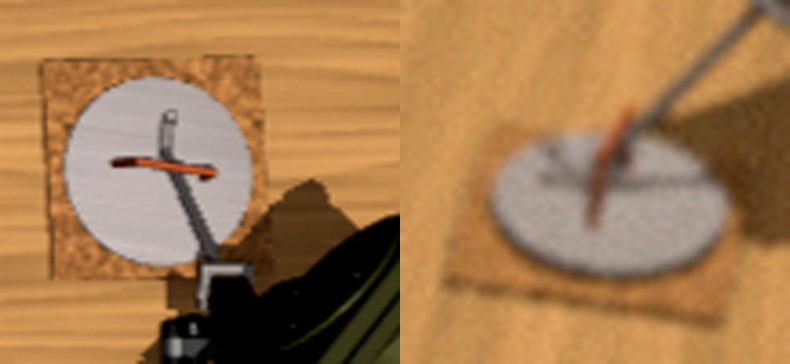

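```bash
python3 -m jog '[[[-4,0,-1],0],[[-6,0,0],0],[[-6,0,0],0],[[-6,0,0],0],[[-4,0,0],0],[[0,0,0],0]]'
python3 two.py u3
```

```text
clock: 26.13
eef_pos: [0.3053, -0.2673, 0.2026]
orientation: [0.024, 0.717, 0.697, -0.0]
contact_force: [-0.1, -0.4, -1.2]
finger_gap: 0.232
[ 0.3061 -0.2673  0.2026] [ 0.024  0.717  0.697 -0.   ]
```

View pics/u3.png

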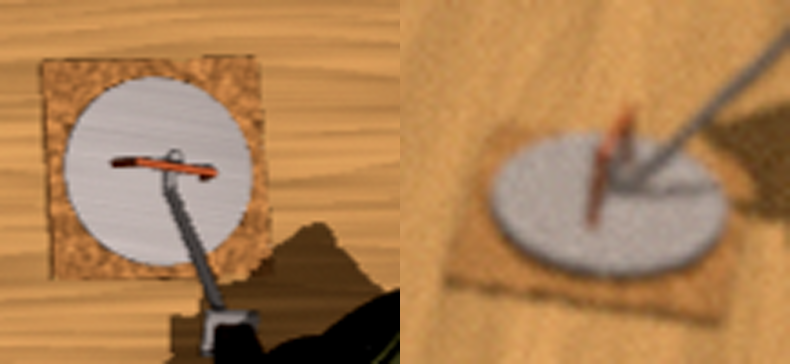

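```bash
python3 -m jog '[[[-4,0,-1],0],[[-5,0,0],0],[[0,0,0],0]]'
python3 two.py u4
```

```text
clock: 26.58
eef_pos: [0.2968, -0.2672, 0.2015]
orientation: [0.024, 0.716, 0.697, -0.0]
contact_force: [1.1, 0.7, -1.4]
finger_gap: 0.243
[ 0.2974 -0.2673  0.2017] [ 0.024  0.716  0.697 -0.   ]
```

View pics/u4.png

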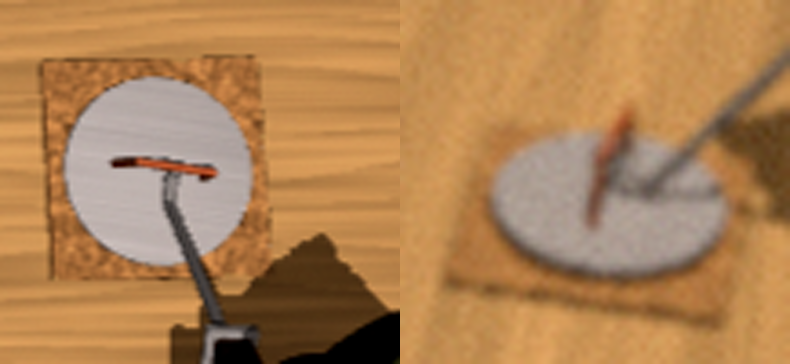

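Tip has passed under the bar and the lid stayed put (centre at about (159,171) in the left panel). Now clear fully.

```bash
python3 -m jog '[[[-5,0,0],0],[[-7,0,0],0],[[-7,0,0],0],[[0,0,0],0]]'
python3 two.py u5
```

```text
clock: 27.12
eef_pos: [0.2769, -0.2671, 0.2015]
orientation: [0.024, 0.716, 0.698, -0.0]
contact_force: [0.0, -0.2, -1.5]
finger_gap: 0.241
[ 0.2779 -0.2672  0.2018] [ 0.024  0.716  0.698 -0.   ]
```

View pics/u5.png

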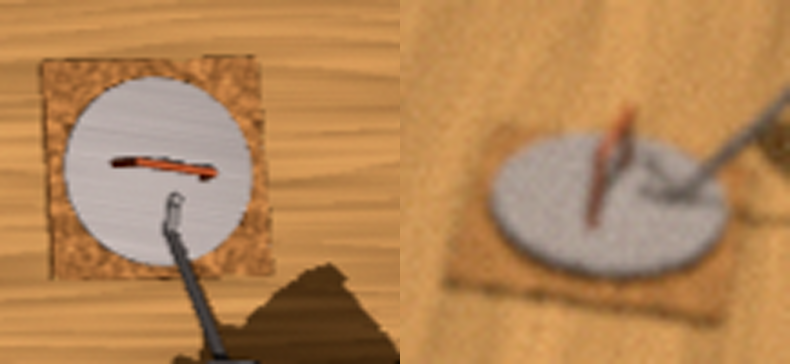

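```bash
python3 -m jog '[[[-5,0,6],0],[[-4,0,20],0],[[0,0,35],0],[[0,0,35],0],[[0,0,35],0],[[0,0,25],0],[[10,20,10],0],[[12,30,0],0]]'
python3 -m jog '[[[14,34,0],0],[[14,36,0],0],[[14,36,0],0],[[10,36,0],0],[[6,36,0],0],[[0,36,0],0],[[0,36,0],0],[[-5,36,0],0]]'
```

```text
clock: 27.98
eef_pos: [0.2861, -0.2156, 0.3755]
orientation: [0.021, 0.718, 0.696, -0.0]
contact_force: [0.6, -0.6, -1.9]
finger_gap: 0.241
clock: 28.65
eef_pos: [0.3383, 0.0811, 0.384]
orientation: [0.028, 0.721, 0.692, 0.003]
contact_force: [1.5, 0.1, -1.7]
finger_gap: 0.24
```

```bash
python3 -m jog '[[[-8,35,0],0],[[-14,36,0],0],[[-14,36,0],0],[[-14,36,0],0],[[-14,36,0],0],[[-10,20,0],0],[[-4,4,0],0],[[0,0,0],0]]'
python3 - <<'E'
from h import *
im=np.mean([grab_frame('top').astype(float) for _ in range(2)],0); c=np.clip((im[190:290,90:200,::-1]-20)*1.8,0,255).astype(np.uint8)
cv2.imwrite('pics/c1.png',cv2.resize(c,None,fx=6,fy=6,interpolation=cv2.INTER_CUBIC))
im=np.mean([grab_frame('scene').astype(float) for _ in range(2)],0); c=np.clip((im[200:350,220:380,::-1]-20)*1.8,0,255).astype(np.uint8)
cv2.imwrite('pics/c2.png',cv2.resize(c,None,fx=4,fy=4,interpolation=cv2.INTER_CUBIC))
s=sense();print(np.round(s['eef_pos'],4))
E
```

```text
clock: 29.32
eef_pos: [0.2502, 0.2982, 0.3882]
orientation: [0.027, 0.716, 0.697, 0.006]
contact_force: [-0.1, 0.0, -1.3]
finger_gap: 0.243
[0.2519 0.2964 0.388 ]
```

View pics/c1.png

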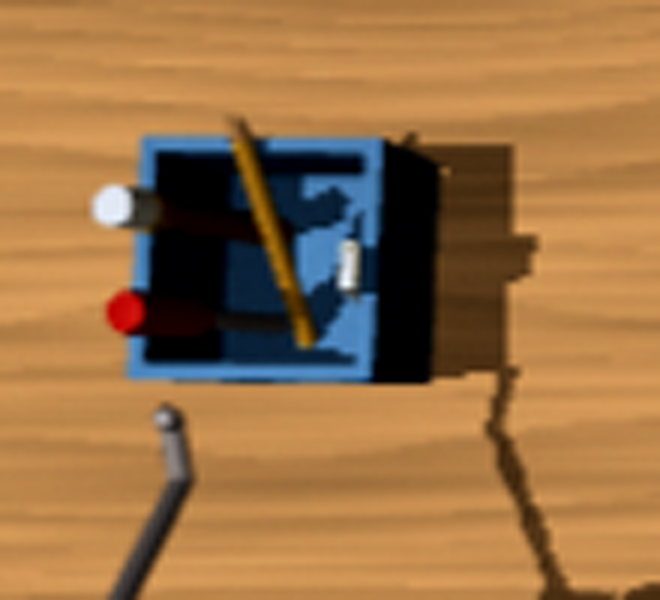

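View pics/c2.png

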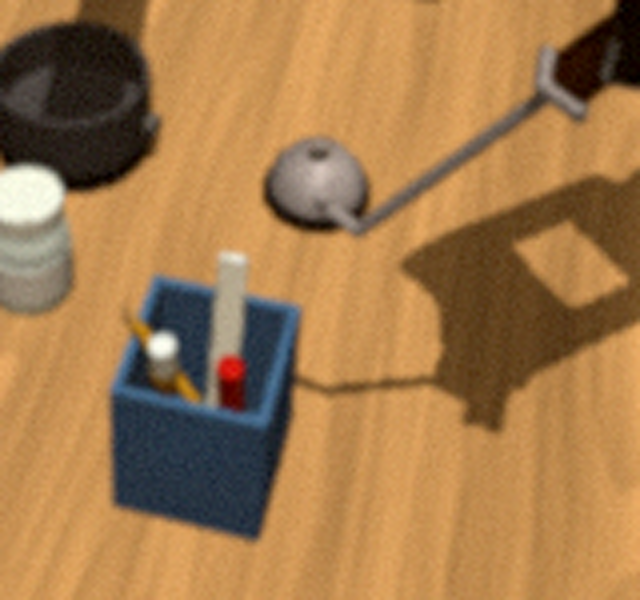

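```bash
python3 - <<'E'
from h import *
f=lambda u,v,z:atz('top',(90+u/6,190+v/6),z)*1000
C=[f(143,137,.11),f(384,138,.11),f(373,381,.11),f(130,378,.11)]
for c in C: print(np.round(c))
m=np.mean(C,0); print('centre',m)
print('pencil top z~.12',f(240,122,.12),'foot end',f(305,345,.012), f(305,345,.02))
print('folder top',f(350,245,.14),f(348,292,.14))
print('inner floor right edge', f(352,350,.11))
# lifter: bend and tip
sc=lambda u,v:(220+u/4,200+v/4)
tp=lambda u,v:(90+u/6,190+v/6)
print('bend',tri(tp(182,480),sc(360,228)),'tip',tri(tp(167,415),sc(328,206)))
# pencil tip via scene
print('ptip',tri(tp(238,120),sc(128,315)), 'folder top',tri(tp(350,265),sc(232,256)))
E
```

```text
[494. 339. 110.]
[492. 247. 110.]
[401. 250. 110.]
[403. 341. 110.]
centre [447.46554952 294.10272006 110.        ]
pencil top z~.12 [497.92543096 299.31558131 120.        ] foot end [417.1969125  299.85492612  12.        ] [416.97137633 297.86248573  20.        ]
folder top [449.64894325 252.29203634 140.        ] [432.52471918 252.68698079 140.        ]
inner floor right edge [412.26429597 257.75589514 110.        ]
bend (array([0.3662019 , 0.28750252, 0.22081433]), np.float64(0.0029310815405627732)) tip (array([0.38589531, 0.28890442, 0.23434256]), np.float64(0.006189778301480439))
ptip (array([0.49531873, 0.29812191, 0.12561779]), np.float64(0.005480356337783036)) folder top (array([0.44163117, 0.25185557, 0.14092227]), np.float64(0.0013253723580048506))
```

```bash
python3 -m jog '[[[-5,-1,-25],0],[[0,0,-35],0],[[0,0,-35],0],[[0,0,-30],0],[[0,0,-15],0],[[0,0,-8],0],[[0,0,0],0]]'
python3 - <<'E'
from h import *
im=np.mean([grab_frame('scene').astype(float) for _ in range(2)],0); c=np.clip((im[200:350,220:380,::-1]-20)*1.8,0,255).astype(np.uint8)
cv2.imwrite('pics/c3.png',cv2.resize(c,None,fx=4,fy=4,interpolation=cv2.INTER_CUBIC))
E
```

```text
clock: 30.1
eef_pos: [0.2525, 0.2872, 0.2378]
orientation: [0.028, 0.725, 0.688, 0.01]
contact_force: [0.1, -0.3, -2.8]
finger_gap: 0.236
```

View pics/c3.png

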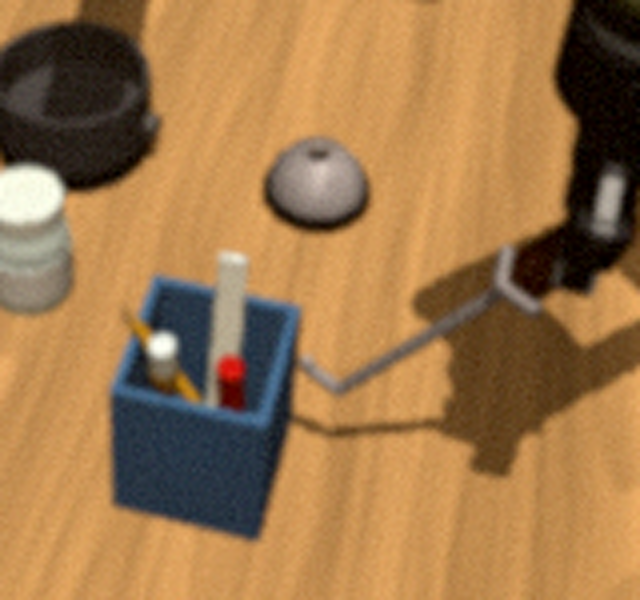

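```bash
python3 -m jog '[[[6,1,0],0.03],[[8,0,0],0],[[12,0,6],0],[[14,0,8],0],[[14,0,7],0],[[0,0,0],0]]' - 20
cat > cr.py <<'E'
from h import *
import sys
n=sys.argv[1]
im=np.mean([grab_frame('top').astype(float) for _ in range(2)],0); c=np.clip((im[190:290,90:200,::-1]-20)*1.8,0,255).astype(np.uint8)
a=cv2.resize(c,(400,364),interpolation=cv2.INTER_CUBIC)
im=np.mean([grab_frame('scene').astype(float) for _ in range(2)],0); c=np.clip((im[190:350,220:380,::-1]-20)*1.8,0,255).astype(np.uint8)
b=cv2.resize(c,(390,390),interpolation=cv2.INTER_CUBIC)[:364]
cv2.imwrite(f'pics/{n}.png',np.hstack([a,b])); s=sense();print(np.round(s['eef_pos'],4),np.round(s['orientation'],3))
E
python3 cr.py c4
```

```text
clock: 30.7
eef_pos: [0.3028, 0.2906, 0.2716]
orientation: [0.017, 0.715, 0.699, 0.007]
contact_force: [-3.7, 0.6, 1.8]
finger_gap: 0.242
[0.3019 0.2905 0.2698] [0.018 0.715 0.699 0.008]
```

View pics/c4.png

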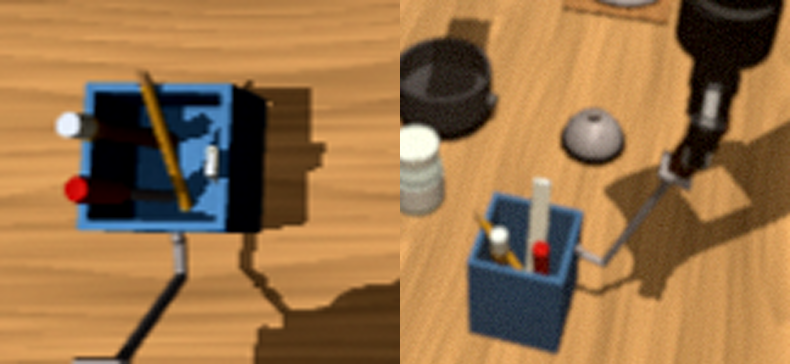

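```bash
python3 -m jog '[[[8,0,-3],0],[[13,0,-1],0],[[13,0,0],0],[[12,0,0],0],[[0,0,0],0]]'
python3 cr.py c5
```

```text
clock: 31.32
eef_pos: [0.3428, 0.2903, 0.2642]
orientation: [0.015, 0.713, 0.701, 0.003]
contact_force: [-2.1, -2.1, -2.8]
finger_gap: 0.24
[0.3422 0.2906 0.2648] [0.015 0.713 0.701 0.004]
```

View pics/c5.png

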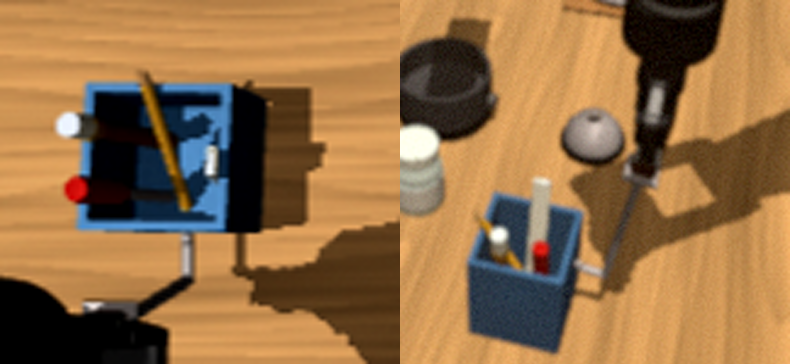

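```bash
python3 -m jog '[[[8,0,0],0],[[8,0,0],0],[[0,0,0],0]]'
python3 -m jog '[[[-6,0,0],0],[[-6,0,4],0],[[-4,0,20],0],[[0,0,35],0],[[0,0,35],0],[[0,0,20],0],[[0,0,5],0],[[0,0,0],0]]' - 100
python3 cr.py c6
```

```text
clock: 31.77
eef_pos: [0.3565, 0.2909, 0.2651]
orientation: [0.013, 0.712, 0.702, 0.003]
contact_force: [-1.6, -0.7, -2.5]
finger_gap: 0.237
clock: 32.43
eef_pos: [0.3405, 0.2899, 0.3922]
orientation: [0.02, 0.712, 0.702, 0.011]
contact_force: [-0.6, -0.0, -1.1]
finger_gap: 0.241
[0.3397 0.2893 0.3876] [0.019 0.712 0.702 0.007]
```

View pics/c6.png

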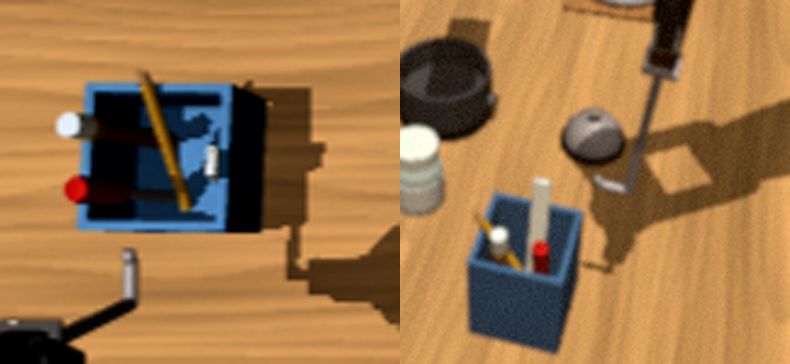

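```bash
python3 - <<'E'
from h import *
tp=lambda u,v:(90+u/3.636,190+v/3.64); sc=lambda u,v:(220+(u-400)/2.4375,190+v/2.4375)
print('bend',tri(tp(132,297),sc(629,190)),'tip',tri(tp(129,255),sc(598,180)))
print('flange',tri(tp(82,330),sc(663,62)))
E
```

```text
bend (array([0.35864166, 0.28502165, 0.18629355]), np.float64(0.009718041492604136)) tip (array([0.38473413, 0.28568998, 0.19267101]), np.float64(0.004606354518055516))
flange (array([0.34562195, 0.26878656, 0.32811563]), np.float64(0.0125282140999458))
```

```bash
python3 -m jog '[[[15,0,0],0],[[25,1,0],0],[[25,1,0],0],[[14,0,0],0],[[4,0,0],0],[[0,0,0],0]]'
python3 cr.py c7
```

```text
clock: 33.13
eef_pos: [0.4229, 0.2897, 0.3746]
orientation: [0.017, 0.711, 0.703, -0.001]
contact_force: [0.0, 0.4, -2.1]
finger_gap: 0.24
[0.4219 0.2901 0.3765] [0.017 0.711 0.703 0.   ]
```

View pics/c7.png

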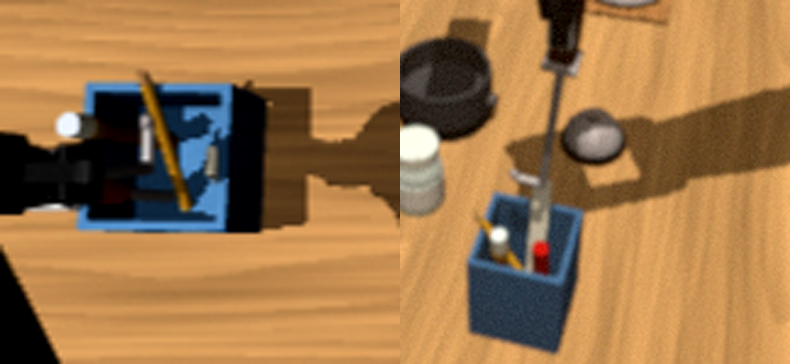

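```bash
python3 - <<'E'
from h import *
im=np.mean([grab_frame('top').astype(float) for _ in range(3)],0); c=np.clip((im[205:260,105:165,::-1]-10)*2.5,0,255).astype(np.uint8)
a=cv2.resize(c,(400,367),interpolation=cv2.INTER_CUBIC)
im=np.mean([grab_frame('scene').astype(float) for _ in range(3)],0); c=np.clip((im[240:320,245:305,::-1]-10)*2,0,255).astype(np.uint8)
b=cv2.resize(c,(390,520),interpolation=cv2.INTER_CUBIC); a=np.vstack([a,np.zeros((153,400,3),np.uint8)])
cv2.imwrite('pics/c8.png',np.hstack([a,b]))
E
```

```text
(no output)
```

View pics/c8.png

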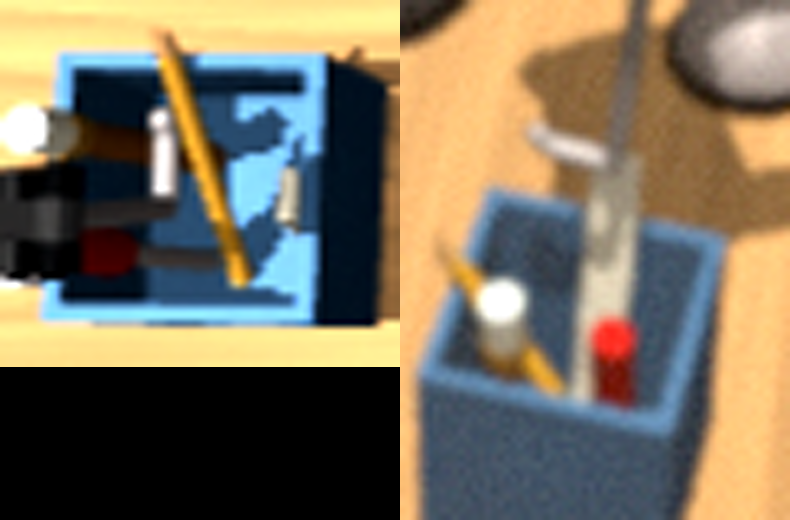

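```bash
python3 - <<'E'
from h import *
print(tri((130.2,236.2),(278.8,263.8)), tri((128.7,222.5),(245+135/6.5,240+132/6.5)))
f=lambda u,v,z:np.round(atz('top',(105+u/6.667,205+v/6.667),z)*1000)
print('pencil mid',f(205,160,.06),f(165,40,.115),f(240,280,.012))
print('bend pos z.174',f(168,208,.174),'tip',f(158,115,.18))
E
```

```text
(array([0.43505419, 0.28200346, 0.17532163]), np.float64(0.0032761553587080084)) (array([0.46425543, 0.28434927, 0.18129397]), np.float64(0.0019546858183890846))
pencil mid [460. 301.  60.] [497. 301. 115.] [418. 299.  12.]
bend pos z.174 [437. 283. 174.] tip [466. 285. 180.]
```

```bash
python3 -m jog '[[[0,5,-4],-0.06],[[0,0,-8],0],[[0,0,-10],0],[[0,0,-10],0],[[0,0,0],0]]'
python3 cr.py c9
```

```text
clock: 34.05
eef_pos: [0.4218, 0.2952, 0.344]
orientation: [0.018, 0.731, 0.682, 0.002]
contact_force: [0.2, 0.1, -1.6]
finger_gap: 0.241
[0.4228 0.2957 0.3475] [0.018 0.731 0.682 0.004]
```

View pics/c9.png

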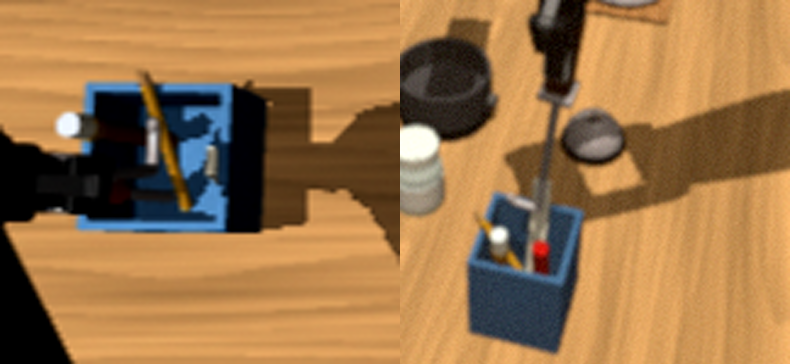

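```bash
python3 -m jog '[[[0,0,-10],0],[[0,0,-10],0],[[0,0,-10],0],[[0,0,-10],0],[[0,0,-8],0],[[0,0,0],0]]'
python3 cr.py c10
```

```text
clock: 34.75
eef_pos: [0.423, 0.2956, 0.2956]
orientation: [0.019, 0.731, 0.682, 0.005]
contact_force: [-1.2, 0.4, -1.7]
finger_gap: 0.241
[0.4241 0.2962 0.2991] [0.019 0.731 0.682 0.007]
```

View pics/c10.png

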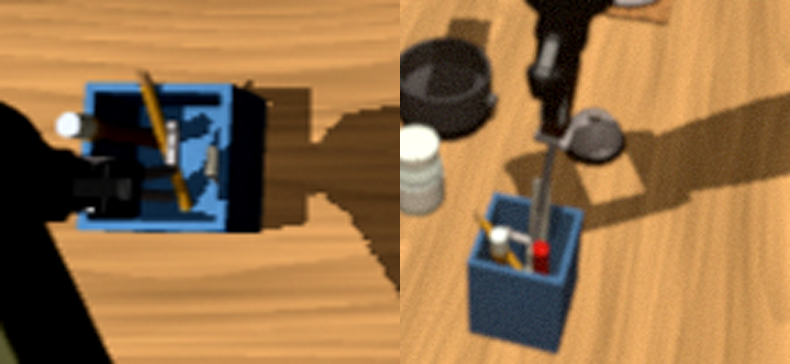

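```bash
python3 -m jog '[[[0,0,-8],0],[[0,0,-8],0],[[0,0,-8],0],[[0,0,-6],0],[[0,0,0],0]]'
python3 -m jog '[[[0,0,-6],0],[[0,0,-6],0],[[0,0,-6],0],[[0,0,0],0]]'
python3 cr.py c11
```

```text
clock: 35.37
eef_pos: [0.425, 0.2967, 0.2686]
orientation: [0.02, 0.731, 0.682, 0.01]
contact_force: [-0.6, 0.3, -2.1]
finger_gap: 0.237
clock: 35.7
eef_pos: [0.4247, 0.2966, 0.248]
orientation: [0.02, 0.731, 0.682, 0.009]
contact_force: [-0.4, -1.2, -2.8]
finger_gap: 0.239
[0.4255 0.2971 0.2503] [0.02  0.731 0.682 0.011]
```

View pics/c11.png

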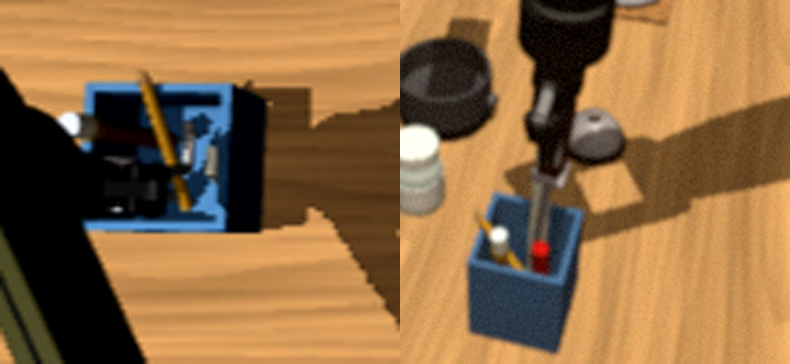

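```bash
python3 -m jog '[[[0,0,-7],0],[[0,0,-6],0],[[0,0,-6],0],[[0,0,-6],0],[[0,0,0],0]]'
python3 -m jog '[[[0,0,-4],0],[[0,0,-4],0],[[0,0,0],0]]'
```

```text
clock: 36.32
eef_pos: [0.4261, 0.2974, 0.2243]
orientation: [0.02, 0.731, 0.682, 0.012]
contact_force: [0.8, -1.0, -1.8]
finger_gap: 0.238
clock: 36.57
eef_pos: [0.4258, 0.2972, 0.2147]
orientation: [0.02, 0.731, 0.682, 0.012]
contact_force: [-0.2, -0.1, -1.5]
finger_gap: 0.241
```

```bash
python3 -m jog '[[[0,0,-3],0],[[0,0,-3],0],[[0,0,0],0]]'
python3 -m jog '[[[0,0,-3],0],[[0,0,-3],0],[[0,0,0],0]]'
python3 cr.py c12
```

```text
clock: 36.82
eef_pos: [0.4275, 0.298, 0.2128]
orientation: [0.021, 0.731, 0.682, 0.014]
contact_force: [-0.0, 0.8, -1.9]
finger_gap: 0.239
clock: 37.07
eef_pos: [0.4297, 0.299, 0.2126]
orientation: [0.022, 0.731, 0.682, 0.017]
contact_force: [0.0, 0.1, -1.3]
finger_gap: 0.242
[0.4296 0.299  0.2118] [0.022 0.731 0.682 0.017]
```

View pics/c12.png

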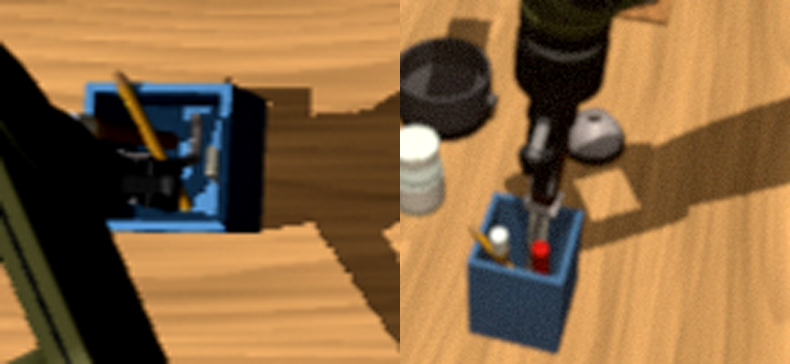

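```bash
python3 -m jog '[[[-1,-1,-4],0],[[0,0,-4],0],[[0,0,0],0]]'
python3 -m jog '[[[0,0,-4],0],[[0,0,-4],0],[[0,0,0],0]]'
```

```text
clock: 37.52
eef_pos: [0.431, 0.2994, 0.2126]
orientation: [0.024, 0.731, 0.682, 0.021]
contact_force: [0.5, -0.4, -2.1]
finger_gap: 0.24
clock: 37.77
eef_pos: [0.4331, 0.3005, 0.212]
orientation: [0.025, 0.731, 0.681, 0.024]
contact_force: [-0.5, 0.6, -1.8]
finger_gap: 0.244
```

```bash
python3 -m jog '[[[0,0,0],0],[[0,0,0],0],[[0,0,0],0],[[0,0,0],0]]' 32 20
python3 cr.py c13
```

```text
clock: 38.1
eef_pos: [0.4325, 0.3, 0.2091]
orientation: [0.025, 0.731, 0.681, 0.023]
contact_force: [-0.0, 0.3, 0.5]
finger_gap: 0.377
[0.4326 0.3001 0.2096] [0.025 0.731 0.681 0.023]
```

View pics/c13.png

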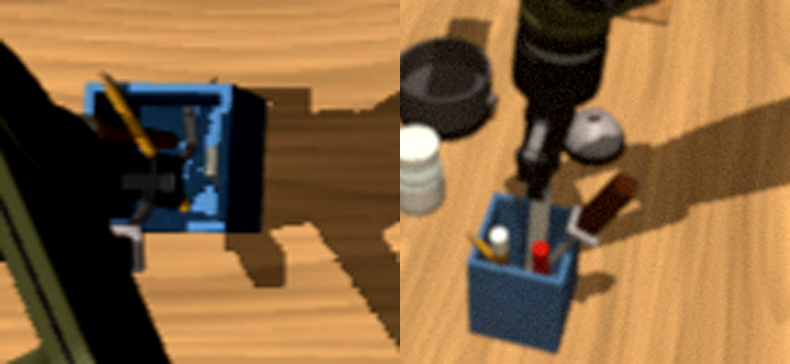

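```bash
python3 -m jog '[[[0,0,10],0],[[0,0,25],0],[[0,0,35],0],[[0,0,35],0],[[0,-30,20],0],[[0,-38,0],0],[[0,-38,0],0],[[0,0,0],0]]' 85
python3 cr.py c14; python3 - <<'E'
from h import *
W=wcal(); np.save('Wc.npy',W); save('wrist','wc')
E
```

```text
clock: 38.97
eef_pos: [0.4304, 0.1907, 0.3449]
orientation: [0.026, 0.729, 0.684, 0.023]
contact_force: [-0.0, -0.2, 1.0]
finger_gap: 0.991
[0.4298 0.195  0.3424] [0.024 0.727 0.685 0.022]
```

View pics/c14.png

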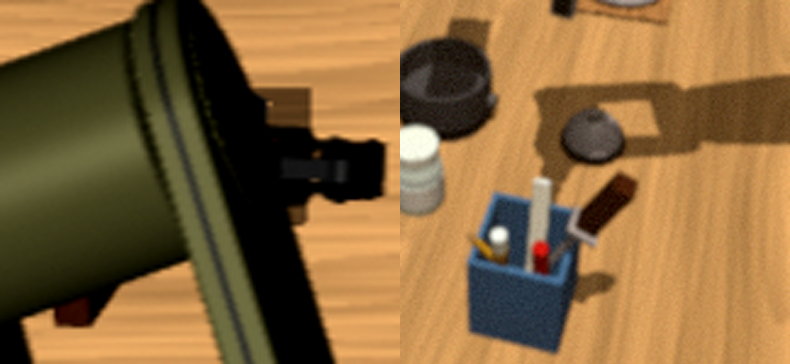

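View pics/wc.png

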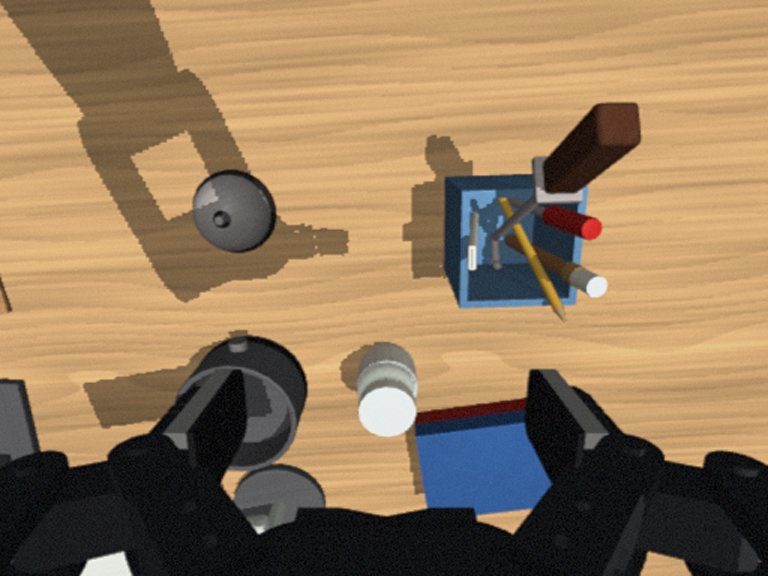

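```bash
python3 - <<'E'
from h import *
W=np.load('Wc.npy')
f=lambda u,v,z:watz(W,(u/1.5,v/1.5),z)*1000
C=[f(460,178,.11),f(588,190,.11),f(575,303,.11),f(461,306,.11)]
print(np.round(C)); print('centre',np.round(np.mean(C,0)))
print('bend',np.round(f(494,240,.012)),'prong tip',np.round(f(496,267,.022)))
b=f(494,240,.012)
for z in np.arange(.14,.24,.01):
    p=f(618,122,z); print(round(z,2),np.round(p),round(np.linalg.norm(p-b)))
print('pencil foot',np.round(f(502,200,.012)),'folder foot',np.round(f(474,205,.01)),'awl?',np.round(f(540,208,.01)),'brush foot',np.round(f(510,238,.01)))
E
```

```text
[[391. 254. 110.]
 [405. 347. 110.]
 [493. 344. 110.]
 [490. 254. 110.]]
centre [445. 299. 110.]
bend [462. 300.  12.] prong tip [486. 301.  22.]
0.14 [359. 350. 140.] 172
0.15 [359. 345. 150.] 178
0.16 [359. 341. 160.] 185
0.17 [358. 336. 170.] 192
0.18 [358. 331. 180.] 200
0.19 [358. 327. 190.] 208
0.2 [358. 322. 200.] 216
0.21 [358. 318. 210.] 225
0.22 [357. 313. 220.] 233
0.23 [357. 308. 230.] 242
pencil foot [424. 307.  12.] folder foot [428. 281.  10.] awl? [434. 344.  10.] brush foot [462. 316.  10.]
```

```bash
python3 two.py fin; python3 - <<'E'
from h import *
save('scene','fin_s')
E
```

```text
[0.4296 0.1954 0.3415] [0.024 0.727 0.686 0.022]
```

View pics/fin.png

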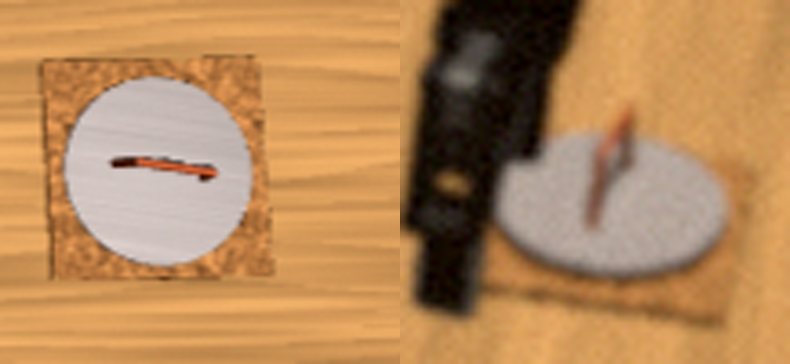

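View pics/fin_s.png

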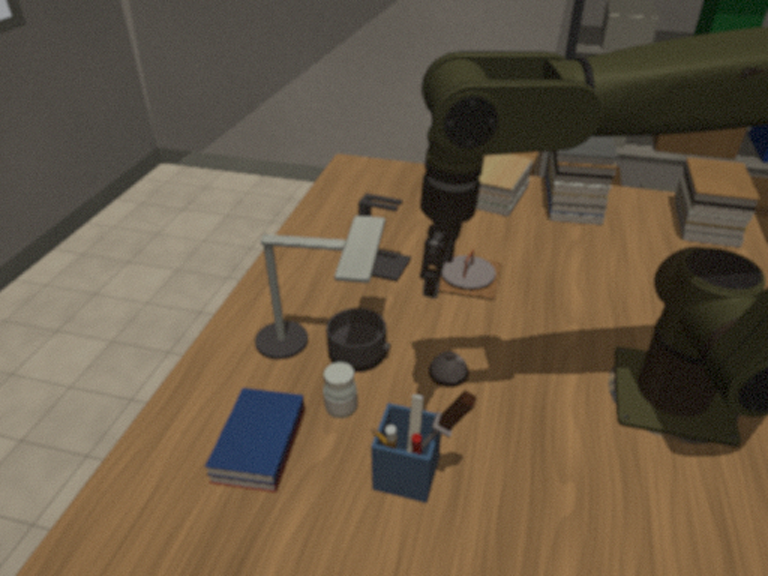

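The lid lies flat in the middle of the mat. The lifter and tools are in the crock, the bystanders haven't moved, and the arm is clear of everything.

```bash
python3 -m jog '[[[0,0,0],0],[[0,0,0],0],[[0,0,0],0]]'; python3 -c "
from cell import *
print(job_done()); print(sense()['clock'])"
```

```text
clock: 39.72
eef_pos: [0.4294, 0.1964, 0.3408]
orientation: [0.024, 0.726, 0.687, 0.021]
contact_force: [-0.8, 0.4, -0.4]
finger_gap: 0.994
the job is handed in; nothing more can be done
None
the job is handed in; nothing more can be done
```

The job is done and handed in at about 40 s: the lid lies unhooked on the cork mat and the lifter stands in the crock with the tools. The hand-in gave no verdict, so the figures below are my own camera measurements.

**How it went:**
- **Leaning the lifter:** the moves could not tilt the tool. I took the lifter from its stand, gripped it lightly and tipped it about 35° in the fingers against the edge of the mat.
- **Lid:** I hooked the loop and lifted the lid level, about 50 mm up by the arm's reading. I carried it slowly to the mat and set it down.
- **Crock:** I straightened the lifter against the crock's outer wall and lowered it hook down between pencil and folder to the floor, then let go.

**What did not go cleanly:**
- **First unhooking:** the prong tip was too high, caught the bar and dragged the lid about 21 mm off centre. I pushed it back with the lifter, lowered the hook further and it came free; the lid stayed flat in every picture.
- **Letting go in the crock:** the lifter tipped over against the crock's robot-side rim, and the pencil shifted a little.

**Last checks:**
- **Lid:** flat, about 2–3 mm from the mat's middle.
- **Lifter:** bend about 17 mm (x) and 1 mm (y) from the crock's middle, near the floor, leaning about 0.46 rad.
- **Tools:** all four are still in the crock. The awl's foot was hidden, so I could not check it directly.
- **Bystanders and robot:** bell, jar and books look unmoved; I compared them by eye. The arm was clear of everything.
- **Measurement differences:** the wrist camera put things about 4–6 mm further in +y than the top camera, well inside the limits.

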